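# Salt from the slide-out tray behind the jars

### The arm

A 6-joint arm with a two-finger parallel gripper is mounted at the origin on a cart in front of the work surface, level with it; the furniture and walls round the work are solid. World frame = base frame: x ahead of the robot, y to its left, z up, the work surface at z = 0. Lengths are in m, angles in rad, forces in N, time in s.
With the tool pointing down it reaches from about 0.35 to 0.975 m from the base axis. Payload 7.1 kg.
Tool frame: the origin (TCP) lies midway between the tips of the shut fingers; the grasp point (between the pads) lies 19 mm behind it; z points along the fingers, y is the line along which they close (so a half turn about z gives the same grasp; the last joint's range is limited). The gripper opens to 88 mm and grips with 3 to 60 N. Pads are 20 mm wide; open, the fingers measure 115 mm over their backs; the gripper's body (75 mm by 178 mm) begins 61 mm behind the grasp point.
Start: joints at [1.164, 0.423, 1.63, -0, 1.089, -0.019], TCP at [0.236, 0.579, 0.185] pointing down, gripper open.
Joint ranges: [-3, 3], [-0.9, 2.11], [0.09, 2.58], [-1.31, 4.45], [0.11, 2.69], [-2.54, 2.54]. Speed limits (rad/s): [2.39, 2.39, 3.01, 3.14, 3.14, 3.14].

### API

Orientations are given as a 3x3 rotation matrix whose columns are the frame's x, y, z axes.
In Python, from rig import status, viewer, ticket gives the robot as it stands.
- The arm moves only by the tool arm_command, never from a script. Its argument "series" is a list of rows, each an object with "travel": the shift along the tool's x, y, z as a fraction of full scale, a list of three; "turn": the turn about the tool's z as a fraction of full scale. In form: [{"travel": [dx, dy, dz], "turn": turn}, ...]. A call has 1 to 20 rows; each row shifts and turns the commanded pose from where the row before left it, along the tool's axes as they then stand; what a row does not reach is not made up. Full scale, the value 1, is 0.025 m for a shift and 0.12 rad for a turn. A row lasts 1/8 s, in which the tool goes at most 62.5 mm and 10.7 degrees, less where a joint would pass 70% of its speed; a pose out of reach is approached as far as the arm can. A call with a number of a shift or a turn outside -1 to 1 is refused whole. A call with a gripper value outside its range is refused whole. "grip" is the finger opening in mm, from 0 to 87.8, set as the call begins (left out, the last holds). The fingers move at their own pace and stop on an object; "newtons" is the grip in N (left out, the last holds). Time passes only in rows, so rows that do not move let the fingers close. It gives the time, the measured TCP pose, the force, the opening and the grip force at its end, in the units of the state.
- status.observe(): the state, without advancing time (a new reading comes with each control period).
- viewer.camera(name): name is "scene" or "side" or "wrist"; returns (picture, depth): 400x640x3 uint8, blue, green, red; 400x640 float32, m along the optical axis (not along the pixel's ray), 0 where there is no reading.
- viewer.camera_params(name): a dict with "intrinsics" (3x3 intrinsics, pixels), "T" (4x4, takes a point from camera to world coordinates); the wrist camera has in their place "hand_eye" (4x4, takes a point from camera to tool coordinates, whose origin is the TCP and whose axes are the flange's). Camera axes: x right, y down, z forward; pixel columns grow to the right and rows downward; lengths in m; the calibration is good to about 2 mm. A picture is of the moment at which its call begins: read the wrist's pose just before it. camera_params takes no time and is no camera call.
- ticket.sign_off(): hands the job in; it is judged then, once.
The state is a dict: "time": time; "joint_pos": joint angles; "joint_velocities": joint speeds; "effort": joint torques, N m; "ee_pos": TCP position; "ee_rot": TCP orientation; "force": force on the tool from outside, world axes, zero at the start; "moment": the same for the moment, N m; "width": opening from 0.0 (shut) to 1.0 (fully open); "finger_force": force on a finger pad.
Only numpy, scipy, OpenCV 4.12 (cv2) and the standard library are available. Lean on these libraries where they do the work, as an engineer would, in place of code of your own. Each camera call takes 0.05 s, during which the arm holds its last target. There are 200 camera calls.

### The job

The salt shaker is on the slide-out tray under the wire deck of the steel rack, but the pepper mill, the brown-capped spice jar and the kitchen timer stand in the tray's way. Stand all three on the black side tray, pull the slide-out tray all the way out by its handle, and stand the shaker in the middle of the round coaster. Then push the tray fully home and put mill, jar and timer each back exactly where it stood, upright, without knocking anything over or shifting the tin and the dark-capped jar on the tray.

Things in the scene. Friction and masses are not known exactly. Their poses are not given: they have to be found in the camera images.
- pepper_mill: Turned wooden pepper mill, 58 mm diameter, 170 mm tall, 0.18 kg; its round head is 49 mm wide from 123 to 159 mm up, a 12 mm metal knob above (held by the head it can swing: grip it firmly). Origin: centre of the underside, z up. Starts on the hob glass (z = 0) in a row of three before the slide-out tray (80 mm apart, any order); it must return to its own spot there.
- spice_jar: Round glass spice jar with a brown cap, 41 mm diameter, 105 mm tall, 0.11 kg. Origin: centre of the underside, z up. Starts on the hob glass in the row of three in front of the slide-out tray; it must return to its own spot there.
- timer: White wind-up kitchen timer, 64 mm diameter (62 mm between fingers), 56 mm tall, a 26 mm wide grip on top from 43 mm up, 0.11 kg; dial fixed here. Origin: centre of the underside, z up. Starts on the hob glass in the row of three; it must return to its own spot. It is low, so the gripper's body may meet a taller neighbour: take it away last and put it back first.
- salt_shaker: Clear salt shaker with a domed grey top, 44 mm wide up to 74 mm and 34 mm above, 90 mm tall, 0.1 kg. Origin: centre of the underside, z up. Starts on the slide-out tray, under the wire deck, in a row across the tray with the tin and the dark-capped jar (80 mm apart, in any order). With the tray out it stands clear, about 115 mm in front of the deck.
- tin: Bystander: short food tin, 76 mm diameter, 58 mm tall, 0.255 kg, in the row on the slide-out tray. Origin: centre of the underside, z up. It rides along with the tray and must stay where it is on it.
- dark_jar: Bystander: spice jar with a black cap, 41 mm diameter, 105 mm tall, 0.11 kg, in the row on the slide-out tray. Origin: centre of the underside, z up. It rides along with the tray and must stay where it is on it.
- side_tray: Low black tray lying on the hob, 113 x 263 x 17 mm, fixed, long side along its own y (away from the robot, within 0.2 rad). Origin: centre of the underside, z up. Its flat floor, 9 mm above the origin, is 80 mm (own x) by 232 mm (own y); the mill, the jar and the timer are set aside on it, for example at own y = -80, 0 and +80 mm.
- coaster: Round wooden coaster lying on the hob, 92 mm diameter, 9 mm thick, fixed. Origin: centre of the underside, z up. A thing on it stands 9 mm above the origin. (Mind the wall cabinet to the right of all this, over y < -0.22 m, x > 0.53 m, z > 0.49 m: swing the arm in from the front.)
- tray (a joint): Slide of the steel slide-out tray (200 mm deep, 250 mm wide; floor top 20 mm, rim top 36 mm above the hob), the lower tier of a wire rack whose deck is 150 mm up. 0 is fully home, 0.15 m all the way out, straight towards the robot, square to the handle. It takes about 3 N plus drag, has no spring, stays where it is left; at up to 0.1 m/s it carries its load without slip.
- tray_handle (a point): Middle of the dark bow handle on the tray's front rim: a round bar 10 mm thick, 98 mm long, along its own y, 66 mm above the hob and 30 mm above the rim, to be pinched from above across the bar. Moves with the tray; its x axis points the way home, so the tray opens along -x. With the tray home the row of three stands 70 mm in front of it, and the deck's edge is 107 mm behind it.
Not all that is in view belongs to the job. What is shaped like the salt_shaker but pink or red is not meant.

How it is judged:
On the way, in this order (a step that is already met when the one before it is completed fails the run):
1. the pepper mill, the spice jar and the timer all stand upright and released on the black side tray (x of pepper_mill in the frame of side_tray between -0.042 and 0.042 m and y of pepper_mill in the frame of side_tray between -0.118 and 0.118 m and z of pepper_mill in the frame of side_tray between 0.003 and 0.016 m and angle between each of pepper_mill, spice_jar, timer's own z axis and vertical below 0.12 rad and contact force between the fingers and pepper_mill below 0.3 N and linear speed of each of pepper_mill, spice_jar, timer below 0.02 m/s and x of spice_jar in the frame of side_tray between -0.042 and 0.042 m and y of spice_jar in the frame of side_tray between -0.118 and 0.118 m and z of spice_jar in the frame of side_tray between 0.003 and 0.016 m and contact force between the fingers and spice_jar below 0.3 N and x of timer in the frame of side_tray between -0.042 and 0.042 m and y of timer in the frame of side_tray between -0.118 and 0.118 m and z of timer in the frame of side_tray between 0.003 and 0.016 m and contact force between the fingers and timer below 0.3 N), for 0.2 s.
2. the slide-out tray is pulled all the way out (at least 140 of its 150 mm) (value of joint tray above 0.14 m), for 0.1 s.
3. the salt shaker stands upright and released on the coaster, within 15 mm of its middle (horizontal distance between salt_shaker and coaster below 0.015 m and z of salt_shaker in the frame of coaster between 0.004 and 0.014 m and angle between salt_shaker's own z axis and vertical below 0.12 rad and contact force between the fingers and salt_shaker below 0.3 N and linear speed of salt_shaker below 0.02 m/s), for 0.2 s.
4. the slide-out tray is pushed fully home (within 6 mm) (value of joint tray below 0.006 m), for 0.1 s.
At the end, for the whole second after the job is handed in: Salt shaker upright on the coaster within 15 mm of its middle; slide-out tray home within 6 mm; mill, brown-capped jar and timer upright within 15 mm of where each stood at the start; tin and dark jar upright within 20 mm of where they were; all released and at rest (all of step 3 and value of joint tray below 0.006 m and distance of each of pepper_mill, spice_jar, timer from where it was at the start of the episode below 0.015 m and angle between each of pepper_mill, spice_jar, timer, tin, dark_jar's own z axis and vertical below 0.12 rad and contact force between the fingers and pepper_mill below 0.3 N and linear speed of each of pepper_mill, spice_jar, timer, tin, dark_jar below 0.02 m/s and contact force between the fingers and spice_jar below 0.3 N and contact force between the fingers and timer below 0.3 N and distance of each of tin, dark_jar from where it was at the start of the episode below 0.02 m); the robot touches nothing.
It fails at once if one of the handled things, the tin or the dark-capped jar is knocked over (angle between any of pepper_mill, spice_jar, timer, salt_shaker, tin, dark_jar's own z axis and vertical above 0.6 rad).
It also fails if it takes over 152 s, if anything falls off the work surface, if the arm or the gripper's body presses on something with over 40 N, if the wrist force passes 120 N, or if a joint passes its speed limit or range.

## Working session

There is one attempt and no reset: what is moved stays moved. The work goes in short steps, Python scripts to look and compute and a tool call to move; the robot and the scene stay as the last step left them, time stands still between calls to the robot, and variables do not carry over. Pictures are saved under pics/ and viewed, at most 14 in all, crops included, and the job is handed in when it is done.

Besides the shell and the picture viewer there is one more tool, called as name(argument=value, ...), one argument or row to a line, values as JSON. arm_command: Moves the arm, as the interface text tells. Shift numbers are shares of 0.025 m and turn numbers shares of 0.12 rad, none past 1 either way. Its arguments: {"type":"object","properties":{"series":{"type":"array","items":{"type":"object","properties":{"travel":{"type":"array","items":{"type":"number","minimum":-1,"maximum":1}},"turn":{"type":"number","minimum":-1,"maximum":1}}}},"grip":{"type":"number"},"newtons":{"type":"number"}},"required":["series"]}

```bash
mkdir -p pics; ls
python3 - <<'E'
from rig import status, viewer
import cv2, numpy as np
s=status.observe(); print({k:np.round(v,3).tolist() for k,v in s.items()})
for n in("scene","side"):
    p,d=viewer.camera(n); cv2.imwrite(f"pics/{n}0.png",p); np.save(f"{n}0d.npy",d)
    c=viewer.camera_params(n); print(n,np.round(c["intrinsics"],1).tolist(),np.round(c["T"],3).tolist())
c=viewer.camera_params("wrist"); print({k:np.round(v,4).tolist() for k,v in c.items()})
E
```

```text
pics
{'time': 0.0, 'joint_pos': [1.164, 0.424, 1.631, 0.0, 1.089, -0.019], 'joint_velocities': [-0.001, -0.0, 0.002, -0.0, 0.002, -0.001], 'effort': [0.004, -54.46, -27.368, 0.065, 0.023, -0.0], 'ee_pos': [0.236, 0.578, 0.185], 'ee_rot': [[-0.926, 0.378, -0.001], [0.378, 0.926, -0.001], [0.0, -0.002, -1.0]], 'force': [1.008, -0.221, -0.005], 'moment': [-0.025, -0.027, 0.06], 'finger_force': 0.0, 'width': 1.002}
scene [[478.7, 0.0, 315.0], [0.0, 478.7, 194.5], [0.0, 0.0, 1.0]] [[0.814, -0.374, 0.445, 0.022], [-0.581, -0.516, 0.629, -0.629], [-0.005, -0.77, -0.638, 0.864], [0.0, 0.0, 0.0, 1.0]]
side [[507.4, 0.0, 328.4], [0.0, 507.4, 197.1], [0.0, 0.0, 1.0]] [[0.945, -0.181, 0.273, 0.202], [-0.327, -0.46, 0.825, -0.897], [-0.024, -0.869, -0.494, 0.685], [0.0, 0.0, 0.0, 1.0]]
{'intrinsics': [[282.6813, 0.0, 321.8142], [0.0, 282.6813, 203.318], [0.0, 0.0, 1.0]], 'hand_eye': [[0.0006, -0.958, -0.2867, 0.0784], [1.0, 0.0006, 0.0, -0.0001], [0.0002, -0.2867, 0.958, -0.1991], [0.0, 0.0, 0.0, 1.0]]}
```

View pics/scene0.png

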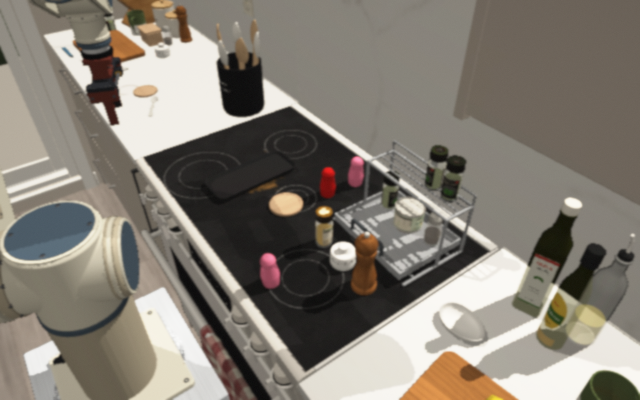

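View pics/side0.png

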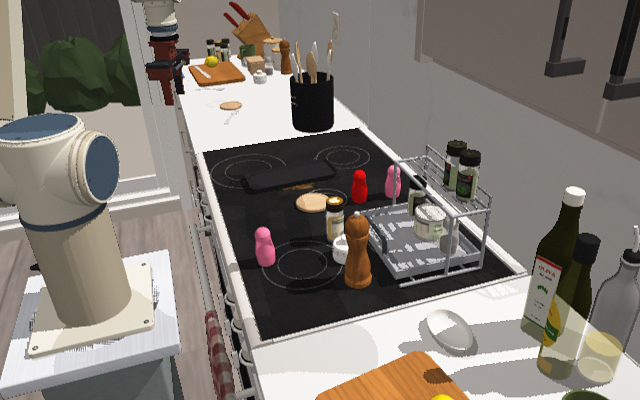

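The scene view shows the row as jar (325,226), timer (343,257) and mill (365,265), with the side tray at (248,176). There are two coasters: the one at (286,204) is on the hob, and the one at (146,91) is on the counter, so it doesn't fit. For the shaker, the clear/grey object at (432,232) on the slide-out tray fits. The pink ones at (270,270) and (356,172) and the red one at (328,183) are decoys.

```bash
cat > h.py <<'E'
import numpy as np, cv2
from rig import status, viewer
def ray(n,uv,T=None):
    c=viewer.camera_params(n); T=c["T"] if T is None else T
    d=np.linalg.inv(c["intrinsics"])@np.array([uv[0],uv[1],1.]); T=np.asarray(T)
    return T[:3,3],T[:3,:3]@d
def plane(n,uv,z,T=None):
    o,d=ray(n,uv,T); return o+d*(z-o[2])/d[2]
def two(r1,r2):
    (o1,d1),(o2,d2)=r1,r2
    A=np.stack([d1,-d2],1); t=np.linalg.lstsq(A,o2-o1,rcond=None)[0]
    p,q=o1+d1*t[0],o2+d2*t[1]; return (p+q)/2,np.linalg.norm(p-q)
def cloud(n,d,T=None):
    c=viewer.camera_params(n); T=np.asarray(c["T"] if T is None else T); K=c["intrinsics"]
    v,u=np.mgrid[:400,:640]; P=np.stack([(u-K[0][2])/K[0][0]*d,(v-K[1][2])/K[1][1]*d,d],-1)
    return P@T[:3,:3].T+T[:3,3]
def wristT():
    s=status.observe(); E=np.eye(4); E[:3,:3]=s["ee_rot"]; E[:3,3]=s["ee_pos"]
    return E@np.asarray(viewer.camera_params("wrist")["hand_eye"])
E
python3 - <<'E'
from h import *
pc=cv2.imread("pics/scene0.png"); ps=cv2.imread("pics/side0.png")
a=cv2.resize(pc[140:310,200:490],None,fx=2.7,fy=2.7,interpolation=cv2.INTER_CUBIC); cv2.imwrite("pics/c1.png",a)
a=cv2.resize(ps[140:300,230:500],None,fx=2.9,fy=2.9,interpolation=cv2.INTER_CUBIC); cv2.imwrite("pics/c2.png",a)
for n,l in(("scene",[(286,204),(248,176),(325,226),(343,250),(365,245),(410,208),(391,190),(432,228)]),("side",[(313,202),(292,174),(335,215),(340,245),(357,250),(430,215),(416,200),(450,240)])):
    X=cloud(n,np.load(n+"0d.npy"))
    for u,v in l: print(n,u,v,np.round(X[v,u],3))
E
```

```text
scene 286 204 [0.532 0.229 0.007]
scene 248 176 [0.508 0.398 0.009]
scene 325 226 [0.521 0.036 0.077]
scene 343 250 [ 0.523 -0.033  0.053]
scene 365 245 [ 0.507 -0.121  0.151]
scene 410 208 [ 0.735 -0.032  0.073]
scene 391 190 [0.729 0.033 0.091]
scene 432 228 [ 0.725 -0.117  0.075]
side 313 202 [0.532 0.229 0.005]
side 292 174 [0.521 0.401 0.009]
side 335 215 [0.526 0.035 0.077]
side 340 245 [ 0.513 -0.032  0.041]
side 357 250 [ 0.514 -0.127  0.09 ]
side 430 215 [ 0.729 -0.038  0.073]
side 416 200 [0.729 0.03  0.076]
side 450 240 [ 0.7   -0.17   0.096]
```

View pics/c1.png

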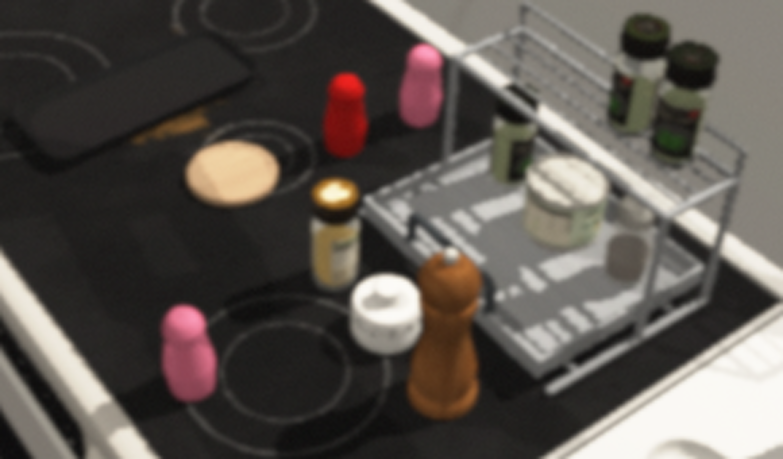

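View pics/c2.png

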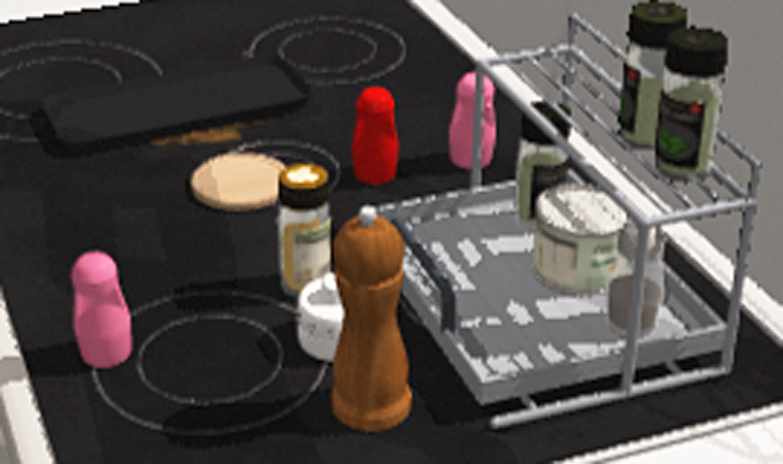

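The enlarged crops confirm the shaker is the clear body with a grey top at c1 (628,240), which is scene (432,229), to the right of the tin. The order across the tray is dark jar, tin, shaker. Next I'll raise the arm and swing the wrist camera over the area.

arm_command(
  series=[
    {"travel": [0,0,-0.86],"turn": 0.986},
    {"travel": [0,0,-0.86],"turn": 0.986},
    {"travel": [0,0,-0.86],"turn": 0.986},
    {"travel": [0,0,-0.86],"turn": 0.986},
    {"travel": [0,0,-0.86],"turn": 0.986},
    {"travel": [0,0,-0.86],"turn": 0.986},
    {"travel": [0,0,-0.86],"turn": 0.986},
    {"travel": [0,0,-0.86],"turn": 0.986},
    {"travel": [0,0,-0.86],"turn": 0.986},
    {"travel": [0,0,-0.86],"turn": 0.986},
  ],
)

```text
time: 1.35
ee_pos: [0.2362, 0.5783, 0.4006]
ee_rot: [[0.004, 1.0, -0.0], [1.0, -0.004, -0.001], [-0.001, -0.0, -1.0]]
force: [-0.4, 0.2, -0.1]
width: 0.997
finger_force: 0.0
```

arm_command(
  series=[
    {"travel": [-1,0.8,0],"turn": 0},
    {"travel": [-1,0.8,0],"turn": 0},
    {"travel": [-1,0.8,0],"turn": 0},
    {"travel": [-1,0.8,0],"turn": 0},
    {"travel": [-1,0.8,0],"turn": 0},
    {"travel": [-1,0.8,0],"turn": 0},
    {"travel": [-1,0.8,0],"turn": 0},
    {"travel": [-1,0.8,0],"turn": 0},
    {"travel": [-1,0.8,0],"turn": 0},
    {"travel": [-1,0.8,0],"turn": 0},
    {"travel": [-1,0.8,0],"turn": 0},
    {"travel": [-1,0.8,0],"turn": 0},
    {"travel": [0,0,0],"turn": 0},
    {"travel": [0,0,0],"turn": 0},
  ],
)

```text
time: 3.1
ee_pos: [0.4758, 0.2788, 0.4001]
ee_rot: [[0.0, 1.0, -0.001], [1.0, -0.0, 0.0], [0.0, -0.001, -1.0]]
force: [0.0, -0.3, 0.9]
width: 1.001
finger_force: 0.0
```

Run:
```python
from h import *
s=status.observe(); print(s["time"],s["ee_pos"],np.round(s["ee_rot"],3))
T=wristT(); p,d=viewer.camera("wrist"); cv2.imwrite("pics/w1.png",p); np.savez("w1.npz",T=T,d=d)
```

```text
3.1 [0.47581348 0.27882282 0.40008042] [[ 0.     1.    -0.001]
 [ 1.    -0.     0.   ]
 [ 0.    -0.001 -1.   ]]
```

View pics/w1.png

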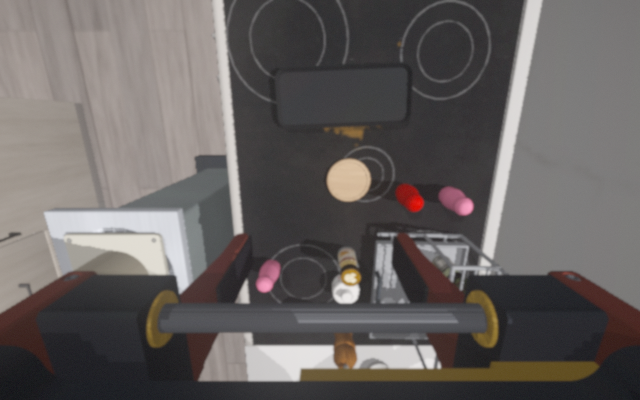

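The wrist view shows the side tray at (343,97), the coaster at (349,180), jar (348,265), timer (346,290) and rack (430,280), with the gripper hiding the lower part. I'll move over the row for the second view.

arm_command(
  series=[
    {"travel": [-1,0.2,0]},
    {"travel": [-1,0.2,0]},
    {"travel": [-1,0.2,0]},
    {"travel": [-1,0.2,0]},
    {"travel": [-1,0.2,0]},
    {"travel": [-1,0.2,0]},
    {"travel": [-1,0.2,0]},
    {"travel": [-1,0.2,0]},
    {"travel": [-1,0.2,0]},
    {"travel": [-1,0.2,0]},
    {"travel": [-0.8,0,0]},
    {"travel": [0,0,0]},
    {"travel": [0,0,0]},
  ],
)

```text
$.series[0]: bad value
```

Run:
```python
from h import *
s=status.observe(); print(s["time"],s["ee_pos"],np.round(s["ee_rot"],3))
T=wristT(); p,d=viewer.camera("wrist"); cv2.imwrite("pics/w2.png",p); np.savez("w2.npz",T=T,d=d)
```

```text
3.15 [0.4756897  0.27905668 0.40019352] [[-0.     1.    -0.001]
 [ 1.     0.     0.   ]
 [ 0.    -0.001 -1.   ]]
```

View pics/w2.png

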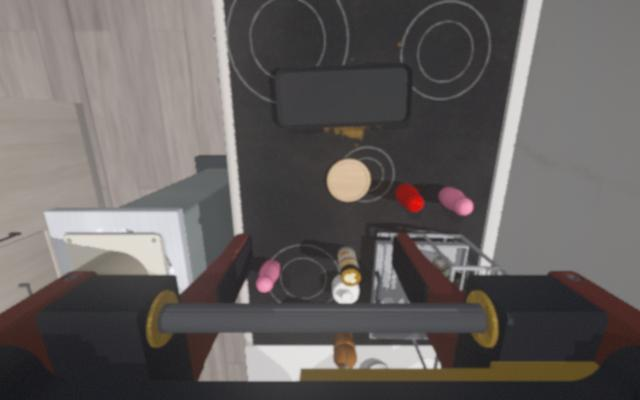

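The move was refused because "turn" is required, so this is the same view as before. I'll send it again with turn.

arm_command(
  series=[
    {"travel": [-1,0.2,0],"turn": 0},
    {"travel": [-1,0.2,0],"turn": 0},
    {"travel": [-1,0.2,0],"turn": 0},
    {"travel": [-1,0.2,0],"turn": 0},
    {"travel": [-1,0.2,0],"turn": 0},
    {"travel": [-1,0.2,0],"turn": 0},
    {"travel": [-1,0.2,0],"turn": 0},
    {"travel": [-1,0.2,0],"turn": 0},
    {"travel": [-1,0.2,0],"turn": 0},
    {"travel": [-1,0.2,0],"turn": 0},
    {"travel": [-0.8,0,0],"turn": 0},
    {"travel": [0,0,0],"turn": 0},
    {"travel": [0,0,0],"turn": 0},
  ],
)

```text
time: 4.82
ee_pos: [0.5261, 0.0095, 0.4004]
ee_rot: [[-0.001, 1.0, 0.0], [1.0, 0.001, 0.0], [0.0, 0.0, -1.0]]
force: [-0.2, 1.1, 0.1]
width: 1.0
finger_force: 0.0
```

Run:
```python
from h import *
s=status.observe(); print(s["time"],s["ee_pos"],np.round(s["ee_rot"],3))
T=wristT(); p,d=viewer.camera("wrist"); cv2.imwrite("pics/w2.png",p); np.savez("w2.npz",T=T,d=d)
cv2.imwrite("pics/w2c.png",cv2.resize(p[20:300,220:560],None,fx=2.1,fy=2.1,interpolation=cv2.INTER_CUBIC))
```

```text
4.825 [0.52611787 0.00953116 0.40040295] [[-0.001  1.     0.   ]
 [ 1.     0.001  0.   ]
 [ 0.     0.    -1.   ]]
```

View pics/w2c.png

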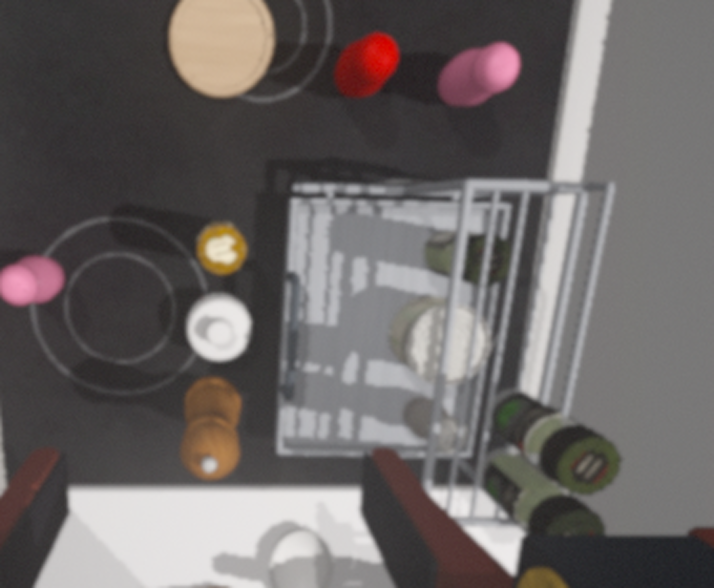

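The wrist crop shows jar cap (222,248), timer (219,328), mill knob (209,464), handle bar from (291,275) to (288,398), coaster (221,40), tin (448,340) and shaker (440,425). Next I'll turn these into metric positions.

```bash
cat > m.py <<'E'
from h import *
W=np.load("w2.npz"); W1=np.load("w1.npz")
im={"w2":cv2.imread("pics/w2.png"),"w1":cv2.imread("pics/w1.png"),"scene":cv2.imread("pics/scene0.png"),"side":cv2.imread("pics/side0.png")}
TT={"w2":W["T"],"w1":W1["T"],"scene":None,"side":None}; cam=lambda k:"wrist" if k[0]=="w" else k
def blob(k,lo,hi,box):
    x0,y0,x1,y1=box; h=cv2.cvtColor(im[k],cv2.COLOR_BGR2HSV)[y0:y1,x0:x1]
    m=cv2.inRange(h,lo,hi); n,l,st,c=cv2.connectedComponentsWithStats(m); i=1+np.argmax(st[1:,4])
    p=np.argwhere(l==i)[:,::-1].astype(np.float32); (cx,cy),r=cv2.minEnclosingCircle(p)
    return c[i]+[x0,y0],np.array([cx+x0,cy+y0]),r,st[i][:4]+[x0,y0,0,0],l==i
D={"w2":W["d"],"w1":W1["d"],"scene":np.load("scene0d.npy"),"side":np.load("side0d.npy")}
C={k:cloud(cam(k),D[k],TT[k]) for k in D}
E
python3 - <<'E'
from m import *
R=lambda k,uv: ray(cam(k),uv,TT[k])
P=lambda k,uv,z: np.round(plane(cam(k),uv,z,TT[k]),4)
# coaster: wood
for k,b in(("w2",(290,15,360,75)),("w1",(320,150,380,205)),("scene",(262,188,308,218)),("side",(290,190,331,214))):
    c,e,r,st,m=blob(k,(8,40,120),(25,160,255),b); print("coaster",k,c,r,st,P(k,c,.009))
    if k=="w2": r2=R(k,c)
    if k=="w1": print(" two",two(r2,R(k,c)))
# timer white
for k,b in(("w2",(300,150,345,200)),("side",(325,225,350,270)),("scene",(325,235,362,275))):
    c,e,r,st,m=blob(k,(0,0,130),(180,70,255),b); print("timer",k,c,e,r,st,P(k,e,.043))
# jar cap gold
for k,b in(("w2",(305,120,345,160)),("w1",(330,255,370,290)),("scene",(305,195,345,225))):
    c,e,r,st,m=blob(k,(8,60,60),(30,255,255),b); print("jar",k,c,e,r,st,P(k,e,.105))
# mill brown
c,e,r,st,m=blob("w2",(3,90,40),(20,255,255),(290,190,345,262)); print("mill",c,e,r,st)
# depth tops: fit circle-centre per z band
def band(k,box,z0,z1):
    x0,y0,x1,y1=box; X=C[k][y0:y1,x0:x1].reshape(-1,3); X=X[(X[:,2]>z0)&(X[:,2]<z1)]
    if len(X)<3: return len(X)
    return len(X),np.round((X.min(0)+X.max(0))/2,4),np.round(np.median(X,0),4),np.round(X.max(0)-X.min(0),3)
print("jar top",band("w2",(305,120,345,160),.09,.13)); 
print("timer rim",band("w2",(300,150,345,200),.035,.047),"knob",band("w2",(300,150,345,200),.05,.07))
print("mill head",band("w2",(295,210,345,262),.125,.16),"knob",band("w2",(295,210,345,262),.162,.19),"foot",band("w2",(295,195,345,262),.004,.06))
print("tin",band("w2",(400,155,460,208),.07,.09)); print("dark",band("w2",(415,120,450,160),.1,.14)); print("shaker",band("w2",(405,200,445,240),.085,.13))
print("handle",band("w2",(350,140,366,220),.055,.08))
h=C["w2"][140:220,350:366].reshape(-1,3); h=h[(h[:,2]>.058)&(h[:,2]<.08)]; print("bar",np.polyfit(h[:,1],h[:,0],1),h[:,1].min(),h[:,1].max(),h[:,0].mean())
# side tray dark contour from depth in w1
x0,y0,x1,y1=265,55,420,135; Z=C["w1"][y0:y1,x0:x1]
m=(Z[...,2]>.0055)&(Z[...,2]<.03); p=Z[m][:,:2].astype(np.float32); print("tray",m.sum(),cv2.minAreaRect(p*1000),np.percentile(Z[m][:,2],[5,50,95]))
E
```

```text
coaster w2 [325.11792015  38.78783658] 27.660497665405273 [300  15  51  51] [0.5323 0.2303 0.009 ]
coaster w1 [348.42773438 179.67252604] 22.4066162109375 [327 158  44  44] [0.5324 0.2331 0.009 ]
 two (array([0.5326238 , 0.23179092, 0.00304363]), np.float64(0.0005908367730833984))
coaster scene [285.74290221 203.39747634] 16.77060890197754 [269 192  34  24] [0.5311 0.2293 0.009 ]
coaster side [312.06947368 201.48631579] 16.278919219970703 [296 192  33  19] [0.5281 0.226  0.009 ]
timer w2 [323.89285714 175.7755102 ] [324.23351669 175.69780159] 16.0274715423584 [309 160  31  32] [ 0.5313 -0.0209  0.043 ]
timer side [339.45454545 243.53276956] [337.5 244. ] 20.08118438720703 [331 225  18  39] [ 0.5078 -0.0293  0.043 ]
timer scene [342.78352181 254.94991922] [342.5        255.10869598] 14.61697769165039 [330 241  26  29] [ 0.5176 -0.038   0.043 ]
jar w2 [325.23317308 138.32211538] [325.05970192 138.29850769] 13.298741340637207 [313 125  26  27] [0.5319 0.056  0.105 ]
jar w1 [349.81538462 270.86923077] [351.  270.5] 14.840922355651855 [340 257  22  29] [0.5333 0.0716 0.105 ]
jar scene [32
[... 861 characters left out ...]
 0.04 , 0.055]))
tin (957, array([ 0.7356, -0.0303,  0.0748]), array([ 0.7289, -0.0288,  0.0748]), array([0.075, 0.073, 0.01 ]))
dark (211, array([0.7305, 0.049 , 0.1148]), array([0.7292, 0.0499, 0.1245]), array([0.018, 0.039, 0.025]))
shaker (179, array([ 0.7362, -0.1093,  0.0985]), array([ 0.7347, -0.1054,  0.1061]), array([0.032, 0.033, 0.024]))
handle (312, array([ 0.5966, -0.0275,  0.0645]), array([ 0.5963, -0.0238,  0.0696]), array([0.012, 0.118, 0.016]))
bar [0.02476627 0.59713486] -0.08658011606660809 0.03151638910761202 0.596511662127513
tray 8329 ((517.1185302734375, 398.6111145019531), (263.22357177734375, 113.17070770263672), 2.2426791191101074) [0.00711319 0.00899456 0.01578573]
```

Measurements, checked against the given sizes (the tray rectangle came out at 263×113, jar top 0.105, knob 0.168):

| Object | x | y | Note |
|---|---|---|---|
| Mill | 0.522 | -0.107 | |
| Timer | 0.530 | -0.0235 | |
| Jar | 0.532 | 0.056 | |
| Handle | 0.5965 | -0.0275 | yaw ≈ -0.025 |
| Coaster | 0.5325 | 0.232 | |
| Side tray | 0.517 | 0.3986 | long axis +0.039 rad off x |

Tool x is world y, tool y is world x, and tool z points down. I'll take the mill first.

arm_command(
  series=[
    {"travel": [-0.93,-0.03,0.8],"turn": 0},
    {"travel": [-0.93,-0.03,0.8],"turn": 0},
    {"travel": [-0.93,-0.03,0.8],"turn": 0},
    {"travel": [-0.93,-0.03,0.8],"turn": 0},
    {"travel": [-0.93,-0.03,0.8],"turn": 0},
    {"travel": [0,0,1],"turn": 0},
    {"travel": [0,0,1],"turn": 0},
    {"travel": [0,0,1],"turn": 0},
    {"travel": [0,0,1],"turn": 0},
    {"travel": [0,0,1],"turn": 0},
    {"travel": [0,0,1],"turn": 0},
    {"travel": [0,0,0.7],"turn": 0},
    {"travel": [0,0,0.4],"turn": 0},
    {"travel": [0,0,0],"turn": 0},
  ],
  grip=74,
  newtons=45,
)

```text
time: 6.62
ee_pos: [0.5223, -0.1075, 0.1225]
ee_rot: [[-0.0, 1.0, -0.001], [1.0, 0.0, 0.0], [0.0, -0.001, -1.0]]
force: [0.1, -0.1, 0.3]
width: 0.846
finger_force: 0.0
```

arm_command(
  series=[
    {"travel": [0,0,0],"turn": 0},
    {"travel": [0,0,0],"turn": 0},
    {"travel": [0,0,0],"turn": 0},
    {"travel": [0,0,0],"turn": 0},
  ],
  grip=35,
)

```text
time: 7.12
ee_pos: [0.5225, -0.1078, 0.1231]
ee_rot: [[0.0, 1.0, 0.0], [1.0, -0.0, -0.0], [-0.0, 0.0, -1.0]]
force: [-0.1, 0.7, -1.2]
width: 0.426
finger_force: 0.0
```

The opening went below the 49 mm head with no force, so I'll look before moving.

Run:
```python
from h import *
s=status.observe(); print(s["time"],s["ee_pos"],s["width"],s["finger_force"])
T=wristT(); p,d=viewer.camera("wrist"); q,dq=viewer.camera("side"); r,_=viewer.camera("scene")
f=lambda x:cv2.resize(x,(400,300))
cv2.imwrite("pics/g1.png",np.vstack([np.hstack([f(p),f(q[120:310,230:470])]),np.hstack([f(r[160:320,250:450]),f(p[150:,200:450])])]))
```

```text
7.125 [ 0.52254995 -0.10779231  0.12314158] 0.42584490267976716 0.0
```

View pics/g1.png

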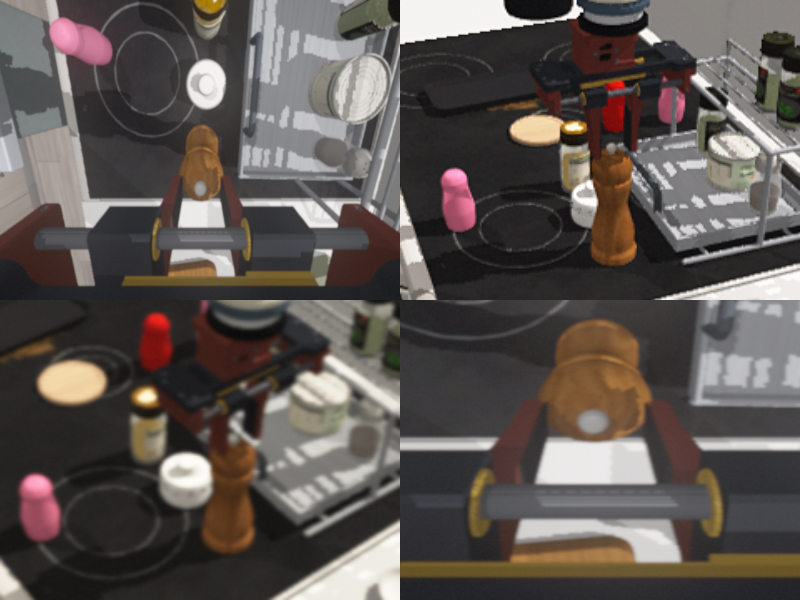

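Run:
```python
from h import *
T=wristT(); p,d=viewer.camera("wrist"); q,dq=viewer.camera("side"); X=cloud("wrist",d,T)
for v in range(165,262,8): print(v,[np.round(X[v,u],3).tolist() for u in(290,300,320,345,350)])
h=cv2.cvtColor(p,cv2.COLOR_BGR2HSV); m=cv2.inRange(h,(3,90,40),(20,255,255)); m[265:]=0; Y=X[m>0]
for z in(.01,.03,.06,.09,.11,.12,.13,.14,.15,.16,.17):
    B=Y[(abs(Y[:,2]-z)<.005)&(abs(Y[:,1]+.1)<.06)]
    if len(B)>3: print(z,len(B),np.round(B.min(0),3),np.round(B.max(0),3))
s=status.observe(); print(s["time"],s["width"],s["finger_force"])
```

```text
165 [[0.486, -0.08, -0.001], [0.498, -0.08, 0.0], [0.521, -0.08, 0.001], [0.549, -0.08, 0.001], [0.555, -0.08, -0.001]]
173 [[0.486, -0.089, 0.0], [0.498, -0.089, 0.0], [0.521, -0.082, 0.037], [0.55, -0.089, -0.001], [0.555, -0.089, -0.001]]
181 [[0.486, -0.098, 0.002], [0.498, -0.096, 0.011], [0.521, -0.086, 0.058], [0.549, -0.096, 0.013], [0.556, -0.099, 0.0]]
189 [[0.486, -0.108, 0.001], [0.501, -0.097, 0.045], [0.521, -0.09, 0.076], [0.546, -0.097, 0.046], [0.556, -0.108, -0.001]]
197 [[0.485, -0.118, -0.0], [0.502, -0.101, 0.06], [0.521, -0.084, 0.121], [0.545, -0.102, 0.056], [0.556, -0.118, 0.0]]
205 [[0.485, -0.128, -0.0], [0.507, -0.091, 0.122], [0.522, -0.084, 0.143], [0.54, -0.092, 0.118], [0.556, -0.128, -0.001]]
213 [[0.485, -0.138, -0.0], [0.508, -0.089, 0.144], [0.522, -0.088, 0.149], [0.538, -0.09, 0.143], [0.544, -0.098, 0.119]]
221 [[0.501, -0.095, 0.143], [0.509, -0.093, 0.149], [0.522, -0.091, 0.154], [0.538, -0.094, 0.148], [0.542, -0.095, 0.143]]
229 [[0.501, -0.1, 0.145], [0.509, -0.097, 0.154], [0.522, -0.095, 0.158], [0.538, -0.097, 0.152], [0.541, -0.099, 0.
[... 427 characters left out ...]
0.522, -0.112, 0.168], [0.552, -0.202, -0.0], [0.54, -0.114, 0.164]]
0.01 202 [ 0.496 -0.11   0.005] [ 0.553 -0.08   0.015]
0.03 23 [ 0.506 -0.092  0.028] [ 0.544 -0.082  0.035]
0.06 242 [ 0.5   -0.109  0.055] [ 0.547 -0.085  0.065]
0.09 26 [ 0.514 -0.092  0.085] [ 0.532 -0.089  0.093]
0.11 31 [ 0.504 -0.097  0.113] [ 0.544 -0.084  0.115]
0.12 240 [ 0.501 -0.098  0.115] [ 0.544 -0.084  0.123]
0.13 62 [ 0.501 -0.095  0.13 ] [ 0.544 -0.083  0.135]
0.14 534 [ 0.498 -0.126  0.135] [ 0.546 -0.082  0.145]
0.15 1327 [ 0.501 -0.123  0.145] [ 0.545 -0.084  0.155]
0.16 1313 [ 0.497 -0.121  0.155] [ 0.548 -0.091  0.165]
0.17 128 [ 0.497 -0.104  0.165] [ 0.549 -0.096  0.175]
7.375 0.3982978388256431 0.0
```

Run:
```python
from h import *
W=np.load("w2.npz"); he=np.asarray(viewer.camera_params("wrist")["hand_eye"])
X=cloud("wrist",W["d"],he)
for v in(215,222,228,234,240,248,260): print(v,[(u,np.round(X[v,u]*1000).astype(int).tolist()) for u in(225,235,242,248,254,395,402,408,415)])
m=(X[...,2]>-.15)&(X[...,2]<.02)&(W["d"]>0)&(abs(X[...,1])<.07)&(abs(X[...,0])<.03); P=X[m]; print(len(P),P.min(0),P.max(0),np.percentile(P[:,2],[90,99]))
q,dq=viewer.camera("side"); Y=cloud("side",dq); b=Y[120:310,230:470].reshape(-1,3)
c=q[120:310,230:470].reshape(-1,3).astype(int)
m=(abs(b[:,1]+.108)<.02)&(abs(b[:,0]-.5225)<.045)&(b[:,2]>.1)&(b[:,2]<.25)
for z in np.arange(.11,.25,.01):
    k=m&(abs(b[:,2]-z)<.005)
    if k.sum(): print(round(z,3),k.sum(),b[k].min(0).round(3),b[k].max(0).round(3),c[k].mean(0).round())
```

```text
215 [(225, [-129, -217, 401]), (235, [-128, -194, 400]), (242, [-129, -179, 402]), (248, [-129, -166, 402]), (254, [-129, -152, 402]), (395, [-121, 159, 381]), (402, [-121, 173, 378]), (408, [-122, 187, 382]), (415, [-111, 192, 351])]
222 [(225, [-145, -218, 400]), (235, [-145, -196, 400]), (242, [-145, -180, 401]), (248, [-146, -167, 401]), (254, [-146, -153, 401]), (395, [-137, 160, 380]), (402, [-137, 175, 379]), (408, [-137, 188, 380]), (415, [-123, 190, 341])]
228 [(225, [-160, -220, 400]), (235, [-160, -197, 401]), (242, [-160, -181, 401]), (248, [-160, -167, 400]), (254, [-159, -153, 398]), (395, [-151, 161, 379]), (402, [-150, 176, 377]), (408, [-152, 190, 382]), (415, [-152, 205, 381])]
234 [(225, [-175, -222, 402]), (235, [-175, -198, 400]), (242, [11, -48, -39]), (248, [-175, -169, 402]), (254, [-175, -155, 401]), (395, [-160, 159, 367]), (402, [11, 49, -39]), (408, [-161, 187, 369]), (415, [-162, 203, 371])]
240 [(225, [-189, -223, 400]), (235, [11, -50, -48]), (242, [11, -46, -47]), (248, [9, -44, -44]), (254, [-189, -156, 400]), (395, [9, 44, -44]), (402, [11, 47, -49])
[... 901 characters left out ...]
55] [ 32.  66. 110.]
0.16 101 [ 0.495 -0.122  0.155] [ 0.548 -0.1    0.165] [38. 55. 83.]
0.17 88 [ 0.495 -0.122  0.165] [ 0.547 -0.098  0.175] [49. 52. 74.]
0.18 70 [ 0.494 -0.122  0.175] [ 0.547 -0.097  0.185] [24. 27. 51.]
0.19 73 [ 0.493 -0.123  0.185] [ 0.549 -0.099  0.195] [24. 27. 51.]
0.2 78 [ 0.491 -0.122  0.195] [ 0.551 -0.099  0.205] [24. 27. 53.]
0.21 94 [ 0.491 -0.122  0.205] [ 0.553 -0.097  0.215] [24. 27. 52.]
0.22 88 [ 0.49  -0.122  0.215] [ 0.553 -0.098  0.225] [25. 29. 62.]
0.23 62 [ 0.489 -0.122  0.225] [ 0.554 -0.1    0.235] [26. 30. 63.]
0.24 33 [ 0.478 -0.128  0.235] [ 0.546 -0.092  0.244] [30. 34. 66.]
0.25 22 [ 0.478 -0.114  0.246] [ 0.542 -0.088  0.25 ] [30. 28. 29.]
```

The finger tips sit 37 mm behind the reported TCP. Both the wrist depth and the side view show this, so the pads closed above the head around the knob without contact. From here I'll command z as wanted tip height minus 0.037. Now I'll reopen, descend and grip the head.

arm_command(
  series=[
    {"travel": [0,0,0],"turn": 0},
    {"travel": [0,0,0],"turn": 0},
    {"travel": [0,0,0],"turn": 0},
    {"travel": [0,0,0],"turn": 0},
    {"travel": [0,0,0.76],"turn": 0},
    {"travel": [0,0,0.76],"turn": 0},
    {"travel": [0,0,0],"turn": 0},
  ],
  grip=74,
)

```text
time: 8.3
ee_pos: [0.5213, -0.1075, 0.0838]
ee_rot: [[0.0, 1.0, -0.003], [1.0, -0.0, 0.001], [0.001, -0.003, -1.0]]
force: [-0.5, 0.1, -0.5]
width: 0.84
finger_force: 0.0
```

arm_command(
  series=[
    {"travel": [0,0,0],"turn": 0},
    {"travel": [0,0,0],"turn": 0},
    {"travel": [0,0,0],"turn": 0},
    {"travel": [0,0,0],"turn": 0},
    {"travel": [0,0,0],"turn": 0},
  ],
  grip=35,
  newtons=45,
)

```text
time: 8.93
ee_pos: [0.5229, -0.1078, 0.0855]
ee_rot: [[0.0, 1.0, 0.001], [1.0, -0.0, -0.0], [-0.0, 0.001, -1.0]]
force: [-0.6, -0.1, 5.3]
width: 0.534
finger_force: 45.0
```

arm_command(
  series=[
    {"travel": [0,0,-0.5],"turn": 0},
    {"travel": [0,0,-1],"turn": 0},
    {"travel": [0,0,-1],"turn": 0},
    {"travel": [0.5,0,-1],"turn": 0},
    {"travel": [0.5,0,-1],"turn": 0},
    {"travel": [1,0.15,-0.7],"turn": 0},
    {"travel": [1,0.15,0],"turn": 0},
    {"travel": [1,0.15,0],"turn": 0},
    {"travel": [1,0.15,0],"turn": 0},
    {"travel": [1,0.15,0],"turn": 0},
    {"travel": [1,0.15,0],"turn": 0},
    {"travel": [1,0.15,0],"turn": 0},
    {"travel": [1,0.15,0],"turn": 0},
    {"travel": [1,0.15,0],"turn": 0},
    {"travel": [1,0.15,0],"turn": 0},
    {"travel": [1,0.15,0],"turn": 0},
    {"travel": [1,0.15,0],"turn": 0},
    {"travel": [1,0.15,0],"turn": 0},
    {"travel": [1,0.15,0],"turn": 0},
    {"travel": [1,0.15,0],"turn": 0},
  ],
)

```text
time: 11.42
ee_pos: [0.5789, 0.2939, 0.2148]
ee_rot: [[0.0, 1.0, -0.0], [1.0, -0.0, -0.0], [-0.0, -0.0, -1.0]]
force: [0.1, 0.4, -2.4]
width: 0.538
finger_force: 45.0
```

arm_command(
  series=[
    {"travel": [1,0.2,0.5],"turn": 0},
    {"travel": [1,0.2,0.5],"turn": 0},
    {"travel": [1,0.2,0.5],"turn": 0},
    {"travel": [0.8,0.1,0.5],"turn": 0},
    {"travel": [0.6,0.09,0.5],"turn": 0},
    {"travel": [0,0,0.8],"turn": 0},
    {"travel": [0,0,0.7],"turn": 0},
    {"travel": [0,0,0.4],"turn": 0},
    {"travel": [0,0,0],"turn": 0},
    {"travel": [0,0,0],"turn": 0},
  ],
)

```text
time: 12.68
ee_pos: [0.5991, 0.4023, 0.1056]
ee_rot: [[0.001, 1.0, 0.001], [1.0, -0.001, 0.001], [0.001, 0.001, -1.0]]
force: [-0.2, 0.2, -0.7]
width: 0.535
finger_force: 45.0
```

arm_command(
  series=[
    {"travel": [0,0,0.2],"turn": 0},
    {"travel": [0,0,0.2],"turn": 0},
    {"travel": [0,0,0.05],"turn": 0},
    {"travel": [0,0,0],"turn": 0},
  ],
)

```text
time: 13.18
ee_pos: [0.5987, 0.4026, 0.0943]
ee_rot: [[0.0, 1.0, 0.001], [1.0, -0.0, 0.001], [0.001, 0.001, -1.0]]
force: [-1.7, 0.8, 3.7]
width: 0.535
finger_force: 45.0
```

arm_command(
  series=[
    {"travel": [0,0,0],"turn": 0},
    {"travel": [0,0,0],"turn": 0},
    {"travel": [0,0,0],"turn": 0},
    {"travel": [0,0,-0.7],"turn": 0},
    {"travel": [0,0,-1],"turn": 0},
    {"travel": [0,0,-1],"turn": 0},
    {"travel": [0,0,-0.4],"turn": 0},
    {"travel": [0,0,0],"turn": 0},
  ],
  grip=72,
)

```text
time: 14.18
ee_pos: [0.599, 0.4025, 0.1724]
ee_rot: [[0.0, 1.0, 0.002], [1.0, -0.0, 0.001], [0.001, 0.002, -1.0]]
force: [0.1, 0.5, -1.0]
width: 0.82
finger_force: 0.0
```

arm_command(
  series=[
    {"travel": [-1,-0.2,0],"turn": 0},
    {"travel": [-1,-0.2,0],"turn": 0},
    {"travel": [-1,-0.2,0],"turn": 0},
    {"travel": [-1,-0.2,0],"turn": 0},
    {"travel": [-1,-0.2,0],"turn": 0},
    {"travel": [-1,-0.2,0],"turn": 0},
    {"travel": [-1,-0.2,0],"turn": 0},
    {"travel": [-1,-0.2,0],"turn": 0},
    {"travel": [-1,-0.2,0],"turn": 0},
    {"travel": [-1,-0.2,0],"turn": 0},
    {"travel": [-1,-0.2,0],"turn": 0},
    {"travel": [-1,-0.2,0],"turn": 0},
    {"travel": [-1,-0.2,0],"turn": 0},
    {"travel": [-0.86,-0.08,0.5],"turn": 0},
    {"travel": [0,0,1],"turn": 0},
    {"travel": [0,0,1],"turn": 0},
    {"travel": [0,0,1],"turn": 0},
    {"travel": [0,0,0],"turn": 0},
  ],
)

```text
time: 16.42
ee_pos: [0.5297, 0.055, 0.0823]
ee_rot: [[0.001, 1.0, -0.004], [1.0, -0.001, -0.0], [-0.0, -0.004, -1.0]]
force: [0.0, 1.0, 0.3]
width: 0.819
finger_force: 0.0
```

Run:
```python
from h import *
T=wristT(); p,d=viewer.camera("wrist"); q,dq=viewer.camera("scene"); X=cloud("wrist",d,T); Y=cloud("scene",dq)
B=X[(X[...,2]>.095)&(X[...,2]<.11)&(abs(X[...,0]-.532)<.03)&(abs(X[...,1]-.056)<.03)]; print(T[:3,3],len(B),B.min(0),B.max(0))
B=Y[(Y[...,2]>.12)&(Y[...,2]<.19)&(abs(Y[...,0]-.6)<.04)&(abs(Y[...,1]-.4)<.04)]; print("mill head",len(B),B.min(0),B.max(0))
f=lambda x:cv2.resize(x,(400,300)); cv2.imwrite("pics/g2.png",np.hstack([f(p),f(q[110:260,190:390])]))
```

```text
[0.53090262 0.13360267 0.28139198] 2652 [0.51247678 0.03598776 0.09500402] [0.55198905 0.0758866  0.10711436]
mill head 314 [0.57173225 0.37402245 0.12028337] [0.62256555 0.41648031 0.17934149]
```

View pics/g2.png

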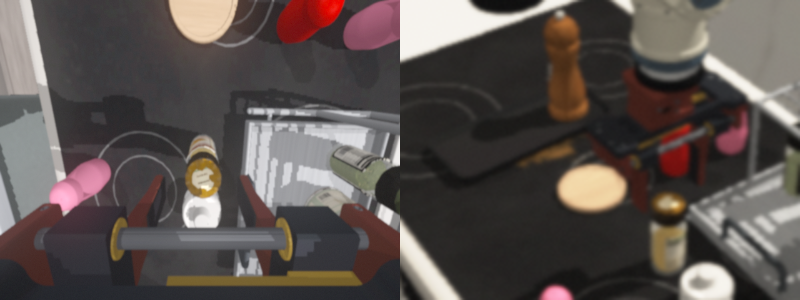

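The mill stands upright on the side tray at (565,75), and the jar cap at (204,180) is centred between the fingers. Jar measured at (0.532, 0.056). I'll descend and grip.

arm_command(
  series=[
    {"travel": [0,0,1],"turn": 0},
    {"travel": [0,0,1],"turn": 0},
    {"travel": [0,0,0.7],"turn": 0},
    {"travel": [0,0,0],"turn": 0},
  ],
)

```text
time: 17.02
ee_pos: [0.5311, 0.0557, 0.0158]
ee_rot: [[0.0, 1.0, -0.001], [1.0, -0.0, -0.0], [-0.0, -0.001, -1.0]]
force: [0.6, 0.7, -1.4]
width: 0.819
finger_force: 0.0
```

arm_command(
  series=[
    {"travel": [0,0,0],"turn": 0},
    {"travel": [0,0,0],"turn": 0},
    {"travel": [0,0,0],"turn": 0},
    {"travel": [0,0,0],"turn": 0},
    {"travel": [0,0,0],"turn": 0},
  ],
  grip=30,
  newtons=25,
)

```text
time: 17.65
ee_pos: [0.5318, 0.0558, 0.0166]
ee_rot: [[0.0, 1.0, 0.001], [1.0, -0.0, 0.0], [0.0, 0.001, -1.0]]
force: [-0.8, 0.2, 4.8]
width: 0.46
finger_force: 25.0
```

arm_command(
  series=[
    {"travel": [0,0,-1],"turn": 0},
    {"travel": [0,0,-1],"turn": 0},
    {"travel": [0.57,-0.2,-1],"turn": 0},
    {"travel": [1,-0.3,-0.2],"turn": 0},
    {"travel": [1,-0.3,0],"turn": 0},
    {"travel": [1,-0.3,0],"turn": 0},
    {"travel": [1,-0.3,0],"turn": 0},
    {"travel": [1,-0.3,0],"turn": 0},
    {"travel": [1,-0.3,0],"turn": 0},
    {"travel": [1,-0.3,0],"turn": 0},
    {"travel": [1,-0.3,0],"turn": 0},
    {"travel": [1,-0.3,0],"turn": 0},
    {"travel": [1,-0.3,0],"turn": 0},
    {"travel": [1,-0.3,0],"turn": 0},
    {"travel": [1,-0.3,0],"turn": 0},
    {"travel": [1,-0.2,0.4],"turn": 0},
    {"travel": [0,0,1],"turn": 0},
    {"travel": [0,0,1],"turn": 0},
    {"travel": [0,0,0],"turn": 0},
  ],
)

```text
time: 20.02
ee_pos: [0.4299, 0.3938, 0.0342]
ee_rot: [[0.0, 1.0, -0.003], [1.0, -0.0, -0.003], [-0.003, -0.003, -1.0]]
force: [-0.3, 0.8, -0.6]
width: 0.458
finger_force: 25.0
```

arm_command(
  series=[
    {"travel": [0,0,0.25],"turn": 0},
    {"travel": [0,0,0.15],"turn": 0},
    {"travel": [0,0,0.06],"turn": 0},
    {"travel": [0,0,0],"turn": 0},
  ],
)

```text
time: 20.52
ee_pos: [0.4318, 0.3952, 0.0253]
ee_rot: [[0.0, 1.0, 0.001], [1.0, -0.0, 0.001], [0.001, 0.001, -1.0]]
force: [-0.7, -0.5, 2.0]
width: 0.461
finger_force: 25.0
```

arm_command(
  series=[
    {"travel": [0,0,0],"turn": 0},
    {"travel": [0,0,0],"turn": 0},
    {"travel": [0,0,0],"turn": 0},
    {"travel": [0,0,-1],"turn": 0},
    {"travel": [0,0,-1],"turn": 0},
    {"travel": [0,0,-1.0],"turn": 0},
    {"travel": [0,0,-0.2],"turn": 0},
  ],
  grip=77,
)

```text
time: 21.4
ee_pos: [0.4324, 0.3958, 0.1061]
ee_rot: [[0.0, 1.0, 0.002], [1.0, -0.0, 0.002], [0.002, 0.002, -1.0]]
force: [0.1, -1.0, 0.5]
width: 0.876
finger_force: 0.0
```

arm_command(
  series=[
    {"travel": [-1,0.24,0],"turn": 0},
    {"travel": [-1,0.24,0],"turn": 0},
    {"travel": [-1,0.24,0],"turn": 0},
    {"travel": [-1,0.24,0],"turn": 0},
    {"travel": [-1,0.24,0],"turn": 0},
    {"travel": [-1,0.24,0],"turn": 0},
    {"travel": [-1,0.24,0],"turn": 0},
    {"travel": [-1,0.24,0],"turn": 0},
    {"travel": [-1,0.24,0],"turn": 0},
    {"travel": [-1,0.24,0],"turn": 0},
    {"travel": [-1,0.24,0],"turn": 0},
    {"travel": [-1,0.24,0],"turn": 0},
    {"travel": [-1,0.24,0],"turn": 0},
    {"travel": [-1,0.24,0],"turn": 0},
    {"travel": [-1,0.24,0],"turn": 0},
    {"travel": [-1,0.24,0.3],"turn": 0},
    {"travel": [-0.75,0.08,0.7],"turn": 0},
    {"travel": [0,0,1],"turn": 0},
    {"travel": [0,0,0],"turn": 0},
    {"travel": [0,0,0],"turn": 0},
  ],
)

```text
time: 23.9
ee_pos: [0.5292, -0.0236, 0.0544]
ee_rot: [[-0.0, 1.0, -0.001], [1.0, 0.0, 0.0], [0.0, -0.001, -1.0]]
force: [0.1, -0.5, 0.1]
width: 0.876
finger_force: 0.0
```

Run:
```python
from h import *
s=status.observe();print(s["time"],s["ee_pos"],s["width"])
T=wristT(); p,d=viewer.camera("wrist"); q,dq=viewer.camera("scene"); X=cloud("wrist",d,T); Y=cloud("scene",dq)
for a,b in((.036,.048),(.048,.06)):
    B=X[(X[...,2]>a)&(X[...,2]<b)&(abs(X[...,0]-.53)<.04)&(abs(X[...,1]+.0235)<.04)]; print(len(B),B.min(0),B.max(0))
B=Y[(Y[...,2]>.08)&(Y[...,2]<.13)&(abs(Y[...,0]-.432)<.04)&(abs(Y[...,1]-.395)<.04)]; print("jar",len(B),B.min(0),B.max(0))
```

```text
23.9 [ 0.52917811 -0.02355397  0.05438519] 0.8761237204932315
3284 [ 0.50017768 -0.05480671  0.0360038 ] [0.55998168 0.00652917 0.04789032]
852 [ 0.5181976  -0.03599684  0.04800365] [ 0.54204349 -0.01134479  0.05770833]
jar 247 [0.41123279 0.37083543 0.0801927 ] [0.4516589  0.41513599 0.11903164]
```

arm_command(
  series=[
    {"travel": [0,0.04,1],"turn": 0},
    {"travel": [0,0,1],"turn": 0},
    {"travel": [0,0,0.7],"turn": 0},
    {"travel": [0,0,0.3],"turn": 0},
    {"travel": [0,0,0],"turn": 0},
  ],
)

```text
time: 24.62
ee_pos: [0.5304, -0.0237, -0.0204]
ee_rot: [[0.0, 1.0, -0.0], [1.0, -0.0, 0.0], [0.0, -0.0, -1.0]]
force: [0.4, -0.9, -0.5]
width: 0.877
finger_force: 0.0
```

arm_command(
  series=[
    {"travel": [0,0,0],"turn": 0},
    {"travel": [0,0,0],"turn": 0},
    {"travel": [0,0,0],"turn": 0},
    {"travel": [0,0,0],"turn": 0},
  ],
  grip=50,
  newtons=20,
)

```text
time: 25.12
ee_pos: [0.5309, -0.0237, -0.0198]
ee_rot: [[0.0, 1.0, 0.001], [1.0, -0.0, -0.0], [-0.0, 0.001, -1.0]]
force: [-0.5, 0.2, 7.1]
width: 0.694
finger_force: 20.0
```

arm_command(
  series=[
    {"travel": [0,0,-1],"turn": 0},
    {"travel": [0,0,-1],"turn": -0.957},
    {"travel": [0,0,-1],"turn": -0.957},
    {"travel": [0,0,-1],"turn": -0.957},
    {"travel": [0,0,0],"turn": -0.957},
    {"travel": [0,0,0],"turn": -0.957},
    {"travel": [0,0,0],"turn": -0.957},
    {"travel": [0,0,0],"turn": -0.957},
    {"travel": [0,0,0],"turn": -0.957},
    {"travel": [0,0,0],"turn": -0.957},
    {"travel": [0,0,0],"turn": -0.957},
    {"travel": [0,0,0],"turn": -0.957},
    {"travel": [0,0,0],"turn": -0.957},
    {"travel": [0,0,0],"turn": -0.957},
    {"travel": [0,0,0],"turn": -0.957},
  ],
)

```text
time: 27.0
ee_pos: [0.5301, -0.0237, 0.0794]
ee_rot: [[-0.999, -0.041, -0.001], [-0.041, 0.999, 0.0], [0.0, 0.0, -1.0]]
force: [-0.5, 0.4, -1.5]
width: 0.694
finger_force: 20.0
```

arm_command(
  series=[
    {"travel": [0,1,0],"turn": 0},
    {"travel": [0,1,0],"turn": 0},
    {"travel": [0,1,0],"turn": 0},
    {"travel": [0,1,0],"turn": 0},
    {"travel": [0,1,0],"turn": 0},
    {"travel": [0,1,0],"turn": 0},
    {"travel": [0,1,0],"turn": 0},
    {"travel": [0,1,0],"turn": 0},
    {"travel": [0,1,0],"turn": 0},
    {"travel": [0,1,0],"turn": 0},
    {"travel": [0,1,0],"turn": 0},
    {"travel": [0,1,0],"turn": 0},
    {"travel": [0,1,0],"turn": 0},
    {"travel": [0,1,0],"turn": 0},
    {"travel": [0,1,0],"turn": 0},
    {"travel": [0,1,0],"turn": 0},
    {"travel": [0,0.9,0],"turn": 0},
    {"travel": [0,0,0],"turn": 0},
    {"travel": [0,0,0],"turn": 0},
  ],
)

```text
time: 29.38
ee_pos: [0.5146, 0.3981, 0.0794]
ee_rot: [[-0.999, -0.037, -0.001], [-0.037, 0.999, -0.001], [0.001, -0.001, -1.0]]
force: [0.2, -0.5, -1.5]
width: 0.691
finger_force: 20.0
```

arm_command(
  series=[
    {"travel": [0,0,1],"turn": 0},
    {"travel": [0,0,1],"turn": 0},
    {"travel": [0,0,0.9],"turn": 0},
    {"travel": [0,0,0.4],"turn": 0},
    {"travel": [0,0,0.2],"turn": 0},
    {"travel": [0,0,0.12],"turn": 0},
    {"travel": [0,0,0],"turn": 0},
  ],
)

```text
time: 30.25
ee_pos: [0.5152, 0.3987, -0.0105]
ee_rot: [[-0.999, -0.037, 0.001], [-0.037, 0.999, 0.0], [-0.001, 0.0, -1.0]]
force: [-0.7, 0.5, -1.2]
width: 0.695
finger_force: 20.0
```

arm_command(
  series=[
    {"travel": [0,0,0.06],"turn": 0},
    {"travel": [0,0,0],"turn": 0},
  ],
)

```text
time: 30.5
ee_pos: [0.5154, 0.3989, -0.011]
ee_rot: [[-0.999, -0.037, 0.001], [-0.037, 0.999, 0.001], [-0.001, 0.001, -1.0]]
force: [-1.6, -1.2, 5.9]
width: 0.694
finger_force: 20.0
```

arm_command(
  series=[
    {"travel": [0,0,0],"turn": 0},
    {"travel": [0,0,0],"turn": 0},
    {"travel": [0,0,0],"turn": 0},
    {"travel": [0,0,-1],"turn": 0},
    {"travel": [0,0,-1],"turn": 0},
    {"travel": [0,0,-1],"turn": 0},
    {"travel": [0,0,-1],"turn": 0},
    {"travel": [0,0,-0.6],"turn": 0},
    {"travel": [0,0,0],"turn": 0},
  ],
  grip=77,
)

```text
time: 31.62
ee_pos: [0.5155, 0.3989, 0.1036]
ee_rot: [[-0.999, -0.037, 0.002], [-0.037, 0.999, 0.001], [-0.002, 0.001, -1.0]]
force: [-1.0, 1.0, -0.6]
width: 0.878
finger_force: 0.0
```

Run:
```python
from h import *
s=status.observe();print(s["time"],s["ee_pos"],s["joint_pos"])
T=wristT(); p,d=viewer.camera("wrist"); q,dq=viewer.camera("scene"); X=cloud("wrist",d,T); Y=cloud("scene",dq)
for C in(X,Y):
  for n,a,b,x,y,r in(("timer",.045,.058,.515,.399,.04),("knob",.058,.07,.515,.399,.04),("jar",.1,.12,.432,.395,.03),("mill",.135,.165,.599,.4025,.03)):
    B=C[(C[...,2]>a)&(C[...,2]<b)&(abs(C[...,0]-x)<r)&(abs(C[...,1]-y)<r)]
    if len(B): print(n,len(B),((B.min(0)+B.max(0))/2).round(3),(B.max(0)-B.min(0)).round(3))
f=lambda x:cv2.resize(x,(400,300)); cv2.imwrite("pics/g3.png",np.hstack([f(p),f(q[80:260,190:430])]))
```

```text
31.625 [0.51550455 0.39892966 0.10356413] [ 6.40355999e-01  5.55593828e-01  1.62234301e+00 -3.22976807e-05
  9.61647603e-01 -9.67196871e-01]
timer 2468 [0.515 0.399 0.051] [0.061 0.06  0.013]
knob 600 [0.515 0.398 0.062] [0.025 0.025 0.008]
jar 3148 [0.433 0.395 0.111] [0.039 0.039 0.01 ]
mill 2369 [0.586 0.403 0.15 ] [0.027 0.049 0.029]
timer 172 [0.516 0.396 0.051] [0.062 0.062 0.012]
knob 48 [0.514 0.395 0.063] [0.023 0.023 0.01 ]
jar 157 [0.432 0.391 0.11 ] [0.041 0.041 0.019]
mill 182 [0.597 0.395 0.15 ] [0.047 0.043 0.03 ]
```

View pics/g3.png

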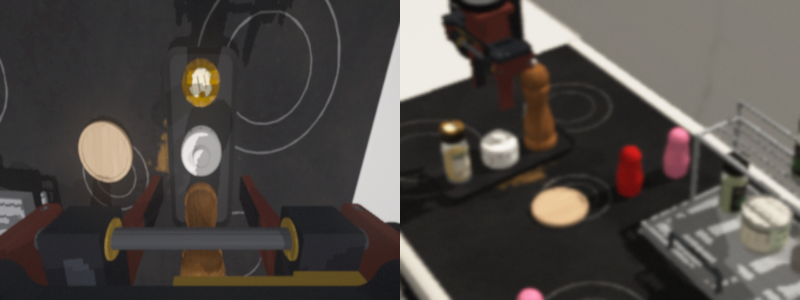

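Mill (597,395), timer (515,399) and jar (433,395), all in mm, stand on the side tray, so step 1 is done. Next is the handle.

arm_command(
  series=[
    {"travel": [0,-1,0],"turn": 0},
    {"travel": [0,-1,0],"turn": 0},
    {"travel": [0,-1,0],"turn": 0},
    {"travel": [0,-1,0],"turn": 0},
    {"travel": [0,-1,0],"turn": 0},
    {"travel": [0,-1,0],"turn": 0},
    {"travel": [0,-1,0],"turn": 0},
    {"travel": [0,-1,0],"turn": 0},
    {"travel": [0,-1,0],"turn": 0},
    {"travel": [0,-1,0],"turn": 0},
    {"travel": [0,-1,0],"turn": 0},
    {"travel": [0,-1,0],"turn": 0},
    {"travel": [0,-1,0],"turn": 0},
    {"travel": [0,-1,0],"turn": 0},
    {"travel": [0,-1,0],"turn": 0},
    {"travel": [0,-1,0],"turn": 0},
    {"travel": [0,-1,0],"turn": 0},
  ],
  grip=50,
)

```text
time: 33.85
ee_pos: [0.53, -0.0281, 0.1028]
ee_rot: [[-0.999, -0.036, 0.0], [-0.036, 0.999, -0.0], [-0.0, -0.0, -1.0]]
force: [0.7, -0.2, -1.1]
width: 0.569
finger_force: 0.0
```

arm_command(
  series=[
    {"travel": [0,0,0],"turn": 0.97},
    {"travel": [0,0,0],"turn": 0.97},
    {"travel": [0,0,0],"turn": 0.97},
    {"travel": [0,0,0],"turn": 0.97},
    {"travel": [0,0,0],"turn": 0.97},
    {"travel": [0,0,0],"turn": 0.97},
    {"travel": [0,0,0],"turn": 0.97},
    {"travel": [0,0,0],"turn": 0.97},
    {"travel": [0,0,0],"turn": 0.97},
    {"travel": [0,0,0],"turn": 0.97},
    {"travel": [0,0,0],"turn": 0.97},
    {"travel": [0,0,0],"turn": 0.97},
    {"travel": [0,0,0],"turn": 0.97},
    {"travel": [0,0,0],"turn": 0.97},
    {"travel": [0,0,0],"turn": 0},
  ],
)

```text
time: 35.72
ee_pos: [0.5301, -0.0271, 0.1028]
ee_rot: [[0.022, 1.0, 0.0], [1.0, -0.022, -0.0], [-0.0, 0.0, -1.0]]
force: [0.1, -0.3, -0.4]
width: 0.567
finger_force: 0.0
```

Run:
```python
from h import *
s=status.observe();print(s["time"],s["ee_pos"],s["ee_rot"].round(3).tolist(),s["width"])
T=wristT(); p,d=viewer.camera("wrist"); X=cloud("wrist",d,T)
B=X[(X[...,2]>.062)&(X[...,2]<.08)&(abs(X[...,0]-.5965)<.025)&(abs(X[...,1]+.0275)<.07)]; print("bar",len(B),B.min(0),B.max(0),np.percentile(B[:,2],95))
if len(B)>5: print(np.polyfit(B[:,1],B[:,0],1),B[:,0].mean())
B=X[(X[...,2]>.03)&(X[...,2]<.045)&(X[...,0]>.58)&(X[...,0]<.66)&(abs(X[...,1])<.2)]; print("rim",len(B),B.min(0),B.max(0))
```

```text
35.725 [ 0.53008476 -0.02709498  0.10275584] [[0.022, 1.0, 0.0], [1.0, -0.022, -0.0], [-0.0, 0.0, -1.0]] 0.5673582231588642
bar 1399 [ 0.59123182 -0.0794254   0.06206302] [0.6030381  0.03148634 0.07265002] 0.07132846947930872
[0.02003949 0.59697005] 0.5965750744625868
rim 1636 [ 0.59155009 -0.07928515  0.03003755] [0.65995653 0.09624519 0.04497812]
```

arm_command(
  series=[
    {"travel": [0,0.9,0],"turn": 0},
    {"travel": [0,0.9,0],"turn": 0},
    {"travel": [0,0.86,0.3],"turn": 0},
    {"travel": [0,0,1],"turn": 0},
    {"travel": [0,0,1],"turn": 0},
    {"travel": [0,0,1],"turn": 0},
    {"travel": [0,0,0.4],"turn": 0},
    {"travel": [0,0,0],"turn": 0},
  ],
)

```text
time: 36.78
ee_pos: [0.5966, -0.0279, 0.0098]
ee_rot: [[0.021, 1.0, -0.001], [1.0, -0.021, 0.0], [0.0, -0.001, -1.0]]
force: [0.1, 0.6, 0.5]
width: 0.572
finger_force: 0.0
```

arm_command(
  series=[
    {"travel": [0,0,0],"turn": 0},
    {"travel": [0,0,0],"turn": 0},
    {"travel": [0,0,0],"turn": 0},
    {"travel": [0,0,0],"turn": 0},
    {"travel": [0,0,0],"turn": 0},
  ],
  grip=2,
  newtons=40,
)

```text
time: 37.4
ee_pos: [0.5972, -0.0277, 0.0104]
ee_rot: [[0.022, 1.0, 0.0], [1.0, -0.022, -0.0], [-0.0, 0.0, -1.0]]
force: [0.1, -0.5, 1.2]
width: 0.1
finger_force: 40.0
```

arm_command(
  series=[
    {"travel": [0,-0.2,0],"turn": 0},
    {"travel": [0,-0.4,0],"turn": 0},
    {"travel": [0,-0.4,0],"turn": 0},
    {"travel": [0,-0.4,0],"turn": 0},
    {"travel": [0,-0.4,0],"turn": 0},
    {"travel": [0,-0.4,0],"turn": 0},
    {"travel": [0,-0.4,0],"turn": 0},
    {"travel": [0,-0.4,0],"turn": 0},
    {"travel": [0,-0.4,0],"turn": 0},
    {"travel": [0,-0.4,0],"turn": 0},
    {"travel": [0,-0.4,0],"turn": 0},
    {"travel": [0,-0.4,0],"turn": 0},
    {"travel": [0,-0.4,0],"turn": 0},
    {"travel": [0,-0.4,0],"turn": 0},
    {"travel": [0,-0.4,0],"turn": 0},
    {"travel": [0,-0.2,0],"turn": 0},
    {"travel": [0,0,0],"turn": 0},
    {"travel": [0,0,0],"turn": 0},
  ],
)

```text
time: 39.65
ee_pos: [0.4474, -0.0243, 0.0103]
ee_rot: [[0.022, 1.0, 0.001], [1.0, -0.022, 0.0], [0.0, 0.001, -1.0]]
force: [4.4, 3.9, 4.1]
width: 0.101
finger_force: 40.0
```

arm_command(
  series=[
    {"travel": [0,0,0],"turn": 0},
    {"travel": [0,0,0],"turn": 0},
    {"travel": [0,0,0],"turn": 0},
    {"travel": [0,0,-1],"turn": 0},
    {"travel": [0,0,-1],"turn": 0},
    {"travel": [0,0,-1],"turn": 0},
    {"travel": [0,0,-1],"turn": 0},
    {"travel": [-0.2,0.9,0],"turn": 0},
    {"travel": [-0.5,1,0],"turn": 0},
    {"travel": [-0.5,1,0],"turn": 0},
    {"travel": [-0.5,1,0],"turn": 0},
    {"travel": [-0.2,1,0],"turn": 0},
    {"travel": [0,0.6,0],"turn": 0},
    {"travel": [0,0,0],"turn": 0},
  ],
  grip=72,
)

```text
time: 41.4
ee_pos: [0.5835, -0.0747, 0.1097]
ee_rot: [[0.022, 1.0, -0.001], [1.0, -0.022, 0.0], [0.0, -0.001, -1.0]]
force: [-0.9, -0.9, 0.4]
width: 0.819
finger_force: 0.0
```

Run:
```python
from h import *
s=status.observe();print(s["time"],s["ee_pos"],s["width"])
T=wristT(); p,d=viewer.camera("wrist"); q,dq=viewer.camera("scene"); X=cloud("wrist",d,T); Y=cloud("scene",dq)
for C in(X,Y):
  for n,a,b,x,y,r in(("shaker",.094,.12,.586,-.106,.035),("shbody",.03,.09,.586,-.106,.035),("tin",.07,.09,.586,-.028,.045),("dark",.115,.13,.585,.05,.03)):
    B=C[(C[...,2]>a)&(C[...,2]<b)&(abs(C[...,0]-x)<r)&(abs(C[...,1]-y)<r)]
    if len(B): print(n,len(B),((B.min(0)+B.max(0))/2).round(3),(B.max(0)-B.min(0)).round(3))
f=lambda x:cv2.resize(x,(400,300)); cv2.imwrite("pics/g4.png",np.hstack([f(p),f(q[150:300,270:470])]))
```

```text
41.4 [ 0.58354468 -0.07471865  0.10972977] 0.8191358886312838
shaker 1268 [ 0.588 -0.105  0.102] [0.033 0.032 0.016]
shbody 993 [ 0.587 -0.099  0.06 ] [0.042 0.026 0.059]
tin 6681 [ 0.586 -0.027  0.076] [0.075 0.075 0.008]
dark 4133 [0.591 0.05  0.121] [0.04  0.037 0.013]
shaker 164 [ 0.585 -0.11   0.102] [0.032 0.031 0.017]
shbody 355 [ 0.583 -0.112  0.06 ] [0.04  0.038 0.06 ]
tin 540 [ 0.587 -0.029  0.076] [0.077 0.075 0.011]
dark 77 [0.581 0.05  0.122] [0.024 0.038 0.014]
```

View pics/g4.png

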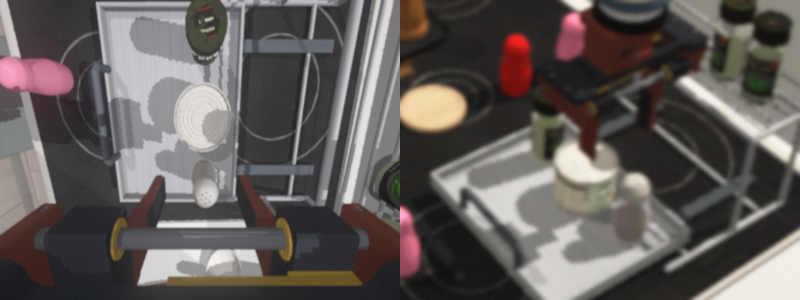

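The shaker is at (205,185) in the wrist panel and its salt-pored grey dome confirms it, at (0.587,-0.107) with its top at 0.11. The tin and dark jar rode along. Grasping.

arm_command(
  series=[
    {"travel": [-0.65,0.09,0],"turn": 0},
    {"travel": [-0.65,0.08,0],"turn": 0},
    {"travel": [0,0,1],"turn": 0},
    {"travel": [0,0,1],"turn": 0},
    {"travel": [0,0,1],"turn": 0},
    {"travel": [0,0,0.6],"turn": 0},
    {"travel": [0,0,0.23],"turn": 0},
    {"travel": [0,0,0],"turn": 0},
  ],
)

```text
time: 42.5
ee_pos: [0.5871, -0.1078, 0.0145]
ee_rot: [[0.022, 1.0, 0.0], [1.0, -0.022, -0.0], [-0.0, 0.0, -1.0]]
force: [0.7, -0.2, -0.5]
width: 0.822
finger_force: 0.0
```

arm_command(
  series=[
    {"travel": [0,0,0],"turn": 0},
    {"travel": [0,0,0],"turn": 0},
    {"travel": [0,0,0],"turn": 0},
    {"travel": [0,0,0],"turn": 0},
    {"travel": [0,0,0],"turn": 0},
  ],
  grip=30,
  newtons=20,
)

```text
time: 43.12
ee_pos: [0.5872, -0.1075, 0.0147]
ee_rot: [[0.022, 1.0, 0.0], [1.0, -0.022, -0.0], [-0.0, 0.0, -1.0]]
force: [-0.5, 0.7, 2.4]
width: 0.46
finger_force: 20.0
```

arm_command(
  series=[
    {"travel": [0,0,-1],"turn": 0},
    {"travel": [0,0,-1],"turn": 0},
    {"travel": [0,0,-1],"turn": 0},
    {"travel": [0,0,-1],"turn": 0},
    {"travel": [0,0,-1],"turn": 0},
    {"travel": [0.5,-0.1,-0.2],"turn": 0},
    {"travel": [1,-0.2,0],"turn": 0},
    {"travel": [1,-0.2,0],"turn": 0},
    {"travel": [1,-0.2,0],"turn": 0},
    {"travel": [1,-0.2,0],"turn": 0},
    {"travel": [1,-0.2,0],"turn": 0},
    {"travel": [1,-0.2,0],"turn": 0},
    {"travel": [1,-0.2,0],"turn": 0},
    {"travel": [1,-0.2,0],"turn": 0},
    {"travel": [1,-0.2,0],"turn": 0},
    {"travel": [1,-0.2,0],"turn": 0},
    {"travel": [1,-0.2,0],"turn": 0},
    {"travel": [1,-0.2,0],"turn": 0},
    {"travel": [1,0,0],"turn": 0},
    {"travel": [0,0,0],"turn": 0},
  ],
)

```text
time: 45.62
ee_pos: [0.5307, 0.2328, 0.1432]
ee_rot: [[0.02, 1.0, -0.002], [1.0, -0.02, -0.0], [-0.0, -0.001, -1.0]]
force: [0.9, -1.3, -1.0]
width: 0.458
finger_force: 19.7
```

Run:
```python
from h import *
s=status.observe();print(s["time"],s["ee_pos"])
T=wristT(); p,d=viewer.camera("wrist"); X=cloud("wrist",d,T)
h=cv2.cvtColor(p,cv2.COLOR_BGR2HSV); m=(h[...,0]>=6)&(h[...,0]<=28)&(h[...,1]>35)
B=X[m&(X[...,2]>.003)&(X[...,2]<.015)&(abs(X[...,0]-.532)<.06)&(abs(X[...,1]-.232)<.06)]
print(len(B),B.min(0),B.max(0),np.median(B[:,2]))
(c,r)=cv2.minEnclosingCircle(B[:,:2].astype(np.float32)*1000); print(c,r)
```

```text
45.625 [0.53074671 0.2328066  0.1432058 ]
3967 [0.48583058 0.19281949 0.00334785] [0.57737638 0.27725116 0.01126598] 0.007849912343964371
(531.82861328125, 231.3572998046875) 46.02543258666992
```

arm_command(
  series=[
    {"travel": [0,0,1],"turn": 0},
    {"travel": [0,0,1],"turn": 0},
    {"travel": [0,0,1],"turn": 0},
    {"travel": [0,0,1],"turn": 0},
    {"travel": [0,0,0.9],"turn": 0},
    {"travel": [0,0,0.4],"turn": 0},
    {"travel": [0,0,0.2],"turn": 0},
    {"travel": [0,0,0.08],"turn": 0},
    {"travel": [0,0,0],"turn": 0},
  ],
)

```text
time: 46.8
ee_pos: [0.5323, 0.2314, 0.0054]
ee_rot: [[0.022, 1.0, 0.001], [1.0, -0.022, 0.0], [0.0, 0.001, -1.0]]
force: [0.7, -0.0, -0.9]
width: 0.461
finger_force: 19.7
```

Another 2 mm to contact, then release and rise.

arm_command(
  series=[
    {"travel": [0,0,0.07],"turn": 0},
    {"travel": [0,0,0],"turn": 0},
  ],
)

```text
time: 47.05
ee_pos: [0.5325, 0.2315, 0.0037]
ee_rot: [[0.022, 1.0, 0.001], [1.0, -0.022, 0.0], [0.0, 0.001, -1.0]]
force: [0.1, 0.7, 2.7]
width: 0.461
finger_force: 19.9
```

arm_command(
  series=[
    {"travel": [0,0,0],"turn": 0},
    {"travel": [0,0,0],"turn": 0},
    {"travel": [0,0,0],"turn": 0},
    {"travel": [0,0,-1],"turn": 0},
    {"travel": [0,0,-1],"turn": 0},
    {"travel": [0,0,-1],"turn": 0},
    {"travel": [0,0,-1],"turn": 0},
    {"travel": [0,0,-0.4],"turn": 0},
  ],
  grip=68,
)

```text
time: 48.05
ee_pos: [0.5326, 0.2316, 0.1145]
ee_rot: [[0.022, 1.0, 0.002], [1.0, -0.022, 0.001], [0.001, 0.002, -1.0]]
force: [0.4, 0.3, 0.6]
width: 0.772
finger_force: 0.0
```

Run:
```python
from h import *
s=status.observe();print(s["time"],s["ee_pos"],s["width"])
T=wristT(); p,d=viewer.camera("wrist"); q,dq=viewer.camera("scene"); X=cloud("wrist",d,T); Y=cloud("scene",dq)
for C in(X,Y):
    B=C[(C[...,2]>.084)&(C[...,2]<.11)&(abs(C[...,0]-.532)<.035)&(abs(C[...,1]-.231)<.035)]
    if len(B): print("shaker",len(B),((B.min(0)+B.max(0))/2).round(3),(B.max(0)-B.min(0)).round(3),B[:,2].max())
```

```text
48.05 [0.53264131 0.23157612 0.11445518] 0.7722710054399684
shaker 1228 [0.534 0.233 0.092] [0.033 0.034 0.015] 0.09913886125709795
shaker 105 [0.533 0.227 0.092] [0.032 0.035 0.016] 0.10041097612983496
```

arm_command(
  series=[
    {"travel": [-0.9,-0.2,0],"turn": 0},
    {"travel": [-1,-0.33,0],"turn": 0},
    {"travel": [-1,-0.33,0],"turn": 0},
    {"travel": [-1,-0.33,0],"turn": 0},
    {"travel": [-1,-0.33,0],"turn": 0},
    {"travel": [-1,-0.33,0],"turn": 0},
    {"travel": [-1,-0.33,0],"turn": 0},
    {"travel": [-1,-0.33,0],"turn": 0},
    {"travel": [-1,-0.33,0],"turn": 0},
    {"travel": [-1,-0.33,0],"turn": 0},
    {"travel": [-0.4,-0.01,0.2],"turn": 0},
    {"travel": [0,0,1],"turn": 0},
    {"travel": [0,0,1],"turn": 0},
    {"travel": [0,0,1],"turn": 0},
    {"travel": [0,0,0.66],"turn": 0},
    {"travel": [0,0,0.3],"turn": 0},
    {"travel": [0,0,0],"turn": 0},
  ],
  grip=50,
)

```text
time: 50.28
ee_pos: [0.4463, -0.0244, 0.0086]
ee_rot: [[0.022, 1.0, -0.001], [1.0, -0.022, 0.0], [0.0, -0.001, -1.0]]
force: [0.5, -0.2, 0.5]
width: 0.57
finger_force: 0.0
```

arm_command(
  series=[
    {"travel": [0,0,0],"turn": 0},
    {"travel": [0,0,0],"turn": 0},
    {"travel": [0,0,0],"turn": 0},
    {"travel": [0,0,0],"turn": 0},
    {"travel": [0,0,0],"turn": 0},
  ],
  grip=2,
  newtons=40,
)

```text
time: 50.9
ee_pos: [0.4475, -0.0244, 0.0094]
ee_rot: [[0.022, 1.0, 0.001], [1.0, -0.022, -0.0], [-0.0, 0.001, -1.0]]
force: [1.3, 0.2, 0.1]
width: 0.101
finger_force: 40.0
```

arm_command(
  series=[
    {"travel": [0,0.2,0],"turn": 0},
    {"travel": [0,0.4,0],"turn": 0},
    {"travel": [0,0.4,0],"turn": 0},
    {"travel": [0,0.4,0],"turn": 0},
    {"travel": [0,0.4,0],"turn": 0},
    {"travel": [0,0.4,0],"turn": 0},
    {"travel": [0,0.4,0],"turn": 0},
    {"travel": [0,0.4,0],"turn": 0},
    {"travel": [0,0.4,0],"turn": 0},
    {"travel": [0,0.4,0],"turn": 0},
    {"travel": [0,0.4,0],"turn": 0},
    {"travel": [0,0.4,0],"turn": 0},
    {"travel": [0,0.4,0],"turn": 0},
    {"travel": [0,0.4,0],"turn": 0},
    {"travel": [0,0.4,0],"turn": 0},
    {"travel": [0,0.23,0],"turn": 0},
    {"travel": [0,0,0],"turn": 0},
    {"travel": [0,0,0],"turn": 0},
  ],
)

```text
time: 53.15
ee_pos: [0.5973, -0.0279, 0.0093]
ee_rot: [[0.022, 1.0, -0.0], [1.0, -0.022, -0.0], [-0.0, -0.0, -1.0]]
force: [-1.9, -0.2, 5.3]
width: 0.102
finger_force: 40.0
```

arm_command(
  series=[
    {"travel": [0,0,0],"turn": 0},
    {"travel": [0,0,0],"turn": 0},
    {"travel": [0,0,0],"turn": 0},
    {"travel": [0,0,-1],"turn": 0},
    {"travel": [0,0,-1],"turn": 0},
    {"travel": [0,0,-1],"turn": 0},
    {"travel": [0,0,-1],"turn": 0},
    {"travel": [0,-1,0],"turn": 0},
    {"travel": [0,-1,0],"turn": 0},
    {"travel": [0,-1,0],"turn": 0},
  ],
  grip=50,
)

```text
time: 54.4
ee_pos: [0.5217, -0.026, 0.1091]
ee_rot: [[0.022, 1.0, 0.0], [1.0, -0.022, 0.0], [0.0, 0.0, -1.0]]
force: [-0.3, -0.3, -0.9]
width: 0.573
finger_force: 0.0
```

arm_command(
  series=[
    {"travel": [0,0,0],"turn": -0.97},
    {"travel": [0,0,0],"turn": -0.97},
    {"travel": [0,0,0],"turn": -0.97},
    {"travel": [0,0,0],"turn": -0.97},
    {"travel": [0,0,0],"turn": -0.97},
    {"travel": [0,0,0],"turn": -0.97},
    {"travel": [0,0,0],"turn": -0.97},
    {"travel": [0,0,0],"turn": -0.97},
    {"travel": [0,0,0],"turn": -0.97},
    {"travel": [0,0,0],"turn": -0.97},
    {"travel": [0,0,0],"turn": -0.97},
    {"travel": [0,0,0],"turn": -0.97},
    {"travel": [0,0,0],"turn": -0.97},
    {"travel": [0,0,0],"turn": -0.97},
    {"travel": [0,0,0],"turn": 0},
  ],
  grip=77,
)

```text
time: 56.28
ee_pos: [0.5225, -0.026, 0.1091]
ee_rot: [[-0.999, -0.036, -0.0], [-0.036, 0.999, 0.0], [0.0, 0.0, -1.0]]
force: [0.7, -0.2, 0.8]
width: 0.874
finger_force: 0.0
```

Run:
```python
from h import *
s=status.observe();print(s["time"],s["ee_pos"],s["ee_rot"].round(4).tolist())
print("to timer, units",(s["ee_rot"].T@(np.array([.5155,.3988,.1036])-s["ee_pos"])/.025).round(2))
q,dq=viewer.camera("scene"); Y=cloud("scene",dq)
for n,a,b,x,y,r in(("tin",.07,.09,.736,-.03,.045),("dark",.1,.13,.735,.05,.03)):
  for C in(Y,cloud("scene",np.load("scene0d.npy"))):
    B=C[(C[...,2]>a)&(C[...,2]<b)&(abs(C[...,0]-x)<r)&(abs(C[...,1]-y)<r)]
    if len(B): print(n,len(B),((B.min(0)+B.max(0))/2).round(3),(B.max(0)-B.min(0)).round(3))
h=Y[(Y[...,2]>.064)&(Y[...,2]<.075)&(abs(Y[...,0]-.597)<.025)&(abs(Y[...,1]+.03)<.05)]; print("bar",len(h),h.mean(0))
```

```text
56.275 [ 0.52251364 -0.02603828  0.10908035] [[-0.9994, -0.0357, -0.0], [-0.0357, 0.9994, 0.0], [0.0, 0.0, -1.0]]
to timer, units [-0.33 16.99  0.22]
tin 512 [ 0.734 -0.032  0.076] [0.073 0.076 0.012]
tin 514 [ 0.734 -0.032  0.076] [0.075 0.077 0.012]
dark 160 [0.739 0.046 0.115] [0.042 0.04  0.029]
dark 158 [0.74  0.046 0.114] [0.043 0.041 0.028]
bar 103 [ 0.59527584 -0.04581542  0.07011926]
```

arm_command(
  series=[
    {"travel": [0,1,0],"turn": 0},
    {"travel": [0,1,0],"turn": 0},
    {"travel": [0,1,0],"turn": 0},
    {"travel": [0,1,0],"turn": 0},
    {"travel": [0,1,0],"turn": 0},
    {"travel": [0,1,0],"turn": 0},
    {"travel": [0,1,0],"turn": 0},
    {"travel": [0,1,0],"turn": 0},
    {"travel": [0,1,0],"turn": 0},
    {"travel": [0,1,0],"turn": 0},
    {"travel": [0,1,0],"turn": 0},
    {"travel": [-0.3,1,0],"turn": 0},
    {"travel": [0,1,0],"turn": 0},
    {"travel": [0,1,0],"turn": 0},
    {"travel": [0,1,0],"turn": 0},
    {"travel": [0,1,0],"turn": 0},
    {"travel": [0,1,0],"turn": 0},
    {"travel": [0,0,0],"turn": 0},
    {"travel": [0,0,0],"turn": 0},
  ],
)

```text
time: 58.7
ee_pos: [0.5141, 0.3987, 0.1089]
ee_rot: [[-0.999, -0.037, -0.0], [-0.037, 0.999, -0.001], [0.001, -0.001, -1.0]]
force: [-0.1, 0.1, -0.2]
width: 0.877
finger_force: 0.0
```

arm_command(
  series=[
    {"travel": [0,0,1],"turn": 0},
    {"travel": [0,0,1],"turn": 0},
    {"travel": [0,0,1],"turn": 0},
    {"travel": [0,0,1],"turn": 0},
    {"travel": [0,0,0.6],"turn": 0},
    {"travel": [0,0,0.2],"turn": 0},
    {"travel": [0,0,0],"turn": 0},
  ],
)

```text
time: 59.58
ee_pos: [0.5147, 0.3989, -0.0106]
ee_rot: [[-0.999, -0.036, 0.0], [-0.036, 0.999, 0.0], [-0.0, 0.0, -1.0]]
force: [0.0, 0.4, 0.2]
width: 0.877
finger_force: 0.0
```

arm_command(
  series=[
    {"travel": [0,0,0],"turn": 0},
    {"travel": [0,0,0],"turn": 0},
    {"travel": [0,0,0],"turn": 0},
    {"travel": [0,0,0],"turn": 0},
  ],
  grip=50,
  newtons=20,
)

```text
time: 60.08
ee_pos: [0.5149, 0.3993, -0.0101]
ee_rot: [[-0.999, -0.037, 0.001], [-0.037, 0.999, 0.001], [-0.001, 0.001, -1.0]]
force: [-1.0, -1.5, 6.5]
width: 0.695
finger_force: 20.0
```

arm_command(
  series=[
    {"travel": [0,0,-1],"turn": 0},
    {"travel": [0,0,-1],"turn": 0},
    {"travel": [0,0,-1],"turn": 0},
    {"travel": [0,0,-1],"turn": 0},
    {"travel": [0,0,-1],"turn": 0},
    {"travel": [0,-0.5,0],"turn": 0},
    {"travel": [0,-1,0],"turn": 0},
    {"travel": [0,-1,0],"turn": 0},
    {"travel": [0,-1,0],"turn": 0},
    {"travel": [0,-1,0],"turn": 0},
    {"travel": [0,-1,0],"turn": 0},
    {"travel": [0,-1,0],"turn": 0},
    {"travel": [0,-1,0],"turn": 0},
    {"travel": [0,-1,0],"turn": 0},
    {"travel": [0,-1,0],"turn": 0},
    {"travel": [0,-1,0],"turn": 0},
    {"travel": [0,-1,0],"turn": 0},
    {"travel": [0,-1,0],"turn": 0},
    {"travel": [0,-1,0],"turn": 0},
    {"travel": [0,-1,0],"turn": 0},
  ],
)

```text
time: 62.58
ee_pos: [0.5273, 0.0349, 0.1141]
ee_rot: [[-0.999, -0.036, 0.0], [-0.036, 0.999, -0.0], [-0.0, -0.0, -1.0]]
force: [0.4, 0.2, -1.2]
width: 0.694
finger_force: 20.0
```

arm_command(
  series=[
    {"travel": [0,-1,0],"turn": 0},
    {"travel": [0,-1,0],"turn": 0},
    {"travel": [0,-0.44,0.4],"turn": 0},
    {"travel": [0,0,1],"turn": 0},
    {"travel": [0,0,1],"turn": 0},
    {"travel": [0,0,1],"turn": 0},
    {"travel": [0,0,1],"turn": 0},
    {"travel": [0,0,0.6],"turn": 0},
    {"travel": [0,0,0.2],"turn": 0},
    {"travel": [0,0,0],"turn": 0},
  ],
)

```text
time: 63.82
ee_pos: [0.5301, -0.0243, -0.0158]
ee_rot: [[-0.999, -0.037, 0.0], [-0.037, 0.999, 0.0], [-0.0, 0.0, -1.0]]
force: [-0.7, 0.3, -1.7]
width: 0.696
finger_force: 20.0
```

arm_command(
  series=[
    {"travel": [0,0,0.13],"turn": 0},
    {"travel": [0,0,0.05],"turn": 0},
    {"travel": [0,0,0],"turn": 0},
  ],
)

```text
time: 64.2
ee_pos: [0.5309, -0.0243, -0.0189]
ee_rot: [[-0.999, -0.037, 0.002], [-0.037, 0.999, -0.0], [-0.002, -0.0, -1.0]]
force: [-3.0, -0.0, 10.0]
width: 0.695
finger_force: 20.0
```

arm_command(
  series=[
    {"travel": [0,0,0],"turn": 0},
    {"travel": [0,0,0],"turn": 0},
    {"travel": [0,0,0],"turn": 0},
    {"travel": [0,0,-1],"turn": 0},
    {"travel": [0,0,-1],"turn": 0},
    {"travel": [0,0,-1],"turn": 0},
    {"travel": [0,0,-1],"turn": 0},
    {"travel": [0,0,-1],"turn": 0},
    {"travel": [0.2,0.9,0],"turn": 0},
  ],
  grip=77,
)

```text
time: 65.32
ee_pos: [0.526, -0.0026, 0.1066]
ee_rot: [[-0.999, -0.035, 0.004], [-0.035, 0.999, -0.0], [-0.004, -0.0, -1.0]]
force: [0.3, 0.4, -0.6]
width: 0.875
finger_force: 0.0
```

arm_command(
  series=[
    {"travel": [0.2,1,0],"turn": 0},
    {"travel": [0.2,1,0],"turn": 0},
    {"travel": [0.2,1,0],"turn": 0},
    {"travel": [0.2,1,0],"turn": 0},
    {"travel": [0.2,1,0],"turn": 0},
    {"travel": [0.2,1,0],"turn": 0},
    {"travel": [0.2,1,0],"turn": 0},
    {"travel": [0.2,1,0],"turn": 0},
    {"travel": [0.2,1,0],"turn": 0},
    {"travel": [0.2,1,0],"turn": 0},
    {"travel": [0.2,1,0],"turn": 0},
    {"travel": [0.2,1,0],"turn": 0},
    {"travel": [0.2,1,0],"turn": 0},
    {"travel": [0.2,1,0],"turn": 0},
    {"travel": [0.2,1,0],"turn": 0},
    {"travel": [0.12,1,0],"turn": 0},
    {"travel": [0,0,0],"turn": 0},
    {"travel": [0,0,0],"turn": 0},
  ],
  grip=66,
)

```text
time: 67.58
ee_pos: [0.4313, 0.3944, 0.1043]
ee_rot: [[-0.999, -0.037, -0.001], [-0.037, 0.999, -0.001], [0.001, -0.001, -1.0]]
force: [0.8, -0.1, -1.0]
width: 0.748
finger_force: 0.0
```

Run:
```python
from h import *
s=status.observe();print(s["time"],s["ee_pos"],s["width"])
print("to jar, units",(s["ee_rot"].T@(np.array([.4325,.395,.0253])-s["ee_pos"])/.025).round(2))
T=wristT(); p,d=viewer.camera("wrist"); q,dq=viewer.camera("scene"); X=cloud("wrist",d,T); Y=cloud("scene",dq)
for C in(X,Y):
  for n,a,b,x,y,r in(("jar",.1,.12,.432,.395,.03),("timer",.036,.048,.53,-.024,.04),("knob",.049,.06,.53,-.024,.04),("mill",.135,.165,.599,.4025,.03)):
    B=C[(C[...,2]>a)&(C[...,2]<b)&(abs(C[...,0]-x)<r)&(abs(C[...,1]-y)<r)]
    if len(B): print(n,len(B),((B.min(0)+B.max(0))/2).round(3),(B.max(0)-B.min(0)).round(3))
Y=cloud("scene",np.load("scene0d.npy"))
for n,a,b in(("timer",.036,.048),("knob",.049,.06)):
    B=Y[(Y[...,2]>a)&(Y[...,2]<b)&(abs(Y[...,0]-.53)<.04)&(abs(Y[...,1]+.024)<.04)]; print("start",n,len(B),((B.min(0)+B.max(0))/2).round(3))
```

```text
67.575 [0.43128205 0.39444016 0.10434549] 0.7481148109635731
to jar, units [-0.05  0.02  3.16]
jar 2407 [0.432 0.394 0.108] [0.04  0.041 0.016]
jar 144 [0.431 0.39  0.109] [0.04  0.041 0.018]
timer 306 [ 0.53  -0.026  0.042] [0.062 0.06  0.012]
knob 80 [ 0.53  -0.027  0.054] [0.024 0.025 0.01 ]
mill 192 [0.596 0.395 0.15 ] [0.047 0.044 0.03 ]
start timer 305 [ 0.528 -0.027  0.042]
start knob 74 [ 0.529 -0.026  0.054]
```

The timer is back within 1–2 mm of its start, and I'm above the jar. Descend and grip.

arm_command(
  series=[
    {"travel": [0,0,1],"turn": 0},
    {"travel": [0,0,1],"turn": 0},
    {"travel": [0,0,0.8],"turn": 0},
    {"travel": [0,0,0.35],"turn": 0},
    {"travel": [0,0,0],"turn": 0},
  ],
)

```text
time: 68.3
ee_pos: [0.4314, 0.3946, 0.0255]
ee_rot: [[-0.999, -0.037, -0.001], [-0.037, 0.999, -0.001], [0.001, -0.001, -1.0]]
force: [-0.0, -0.4, 0.2]
width: 0.752
finger_force: 0.0
```

arm_command(
  series=[
    {"travel": [0,0,0],"turn": 0},
    {"travel": [0,0,0],"turn": 0},
    {"travel": [0,0,0],"turn": 0},
    {"travel": [0,0,0],"turn": 0},
    {"travel": [0,0,0],"turn": 0},
  ],
  grip=30,
  newtons=25,
)

```text
time: 68.92
ee_pos: [0.4318, 0.3952, 0.0264]
ee_rot: [[-0.999, -0.037, 0.001], [-0.037, 0.999, 0.001], [-0.001, 0.001, -1.0]]
force: [-1.2, -0.6, 5.0]
width: 0.46
finger_force: 25.0
```

arm_command(
  series=[
    {"travel": [0,0,-1],"turn": 0},
    {"travel": [0,0,-1],"turn": 0},
    {"travel": [0,0,-1],"turn": 0},
    {"travel": [0,0,-1],"turn": 0},
    {"travel": [0,-0.7,-1],"turn": 0},
    {"travel": [-0.25,-1,0],"turn": 0},
    {"travel": [-0.25,-1,0],"turn": 0},
    {"travel": [-0.25,-1,0],"turn": 0},
    {"travel": [-0.25,-1,0],"turn": 0},
    {"travel": [-0.25,-1,0],"turn": 0},
    {"travel": [-0.25,-1,0],"turn": 0},
    {"travel": [-0.25,-1,0],"turn": 0},
    {"travel": [-0.25,-1,0],"turn": 0},
    {"travel": [-0.25,-1,0],"turn": 0},
    {"travel": [-0.25,-1,0],"turn": 0},
    {"travel": [-0.5,-1,0],"turn": 0},
    {"travel": [-0.5,-1,0],"turn": 0},
    {"travel": [0,-1,0],"turn": 0},
    {"travel": [0,0,0],"turn": 0},
  ],
)

```text
time: 71.3
ee_pos: [0.5312, 0.0546, 0.1505]
ee_rot: [[-0.999, -0.034, -0.001], [-0.034, 0.999, -0.0], [0.001, -0.0, -1.0]]
force: [0.8, -0.0, -0.7]
width: 0.461
finger_force: 25.0
```

arm_command(
  series=[
    {"travel": [0,0,1],"turn": 0},
    {"travel": [0,0,1],"turn": 0},
    {"travel": [0,0,1],"turn": 0},
    {"travel": [0,0,1],"turn": 0},
    {"travel": [0,0,0.9],"turn": 0},
    {"travel": [0,0,0.3],"turn": 0},
    {"travel": [0,0,0],"turn": 0},
  ],
)

```text
time: 72.18
ee_pos: [0.5312, 0.0563, 0.0207]
ee_rot: [[-0.999, -0.037, -0.001], [-0.037, 0.999, 0.0], [0.001, 0.0, -1.0]]
force: [0.5, -0.3, -0.9]
width: 0.462
finger_force: 25.0
```

arm_command(
  series=[
    {"travel": [0,0,0.1],"turn": 0},
    {"travel": [0,0,0.05],"turn": 0},
    {"travel": [0,0,0.02],"turn": 0},
    {"travel": [0,0,0],"turn": 0},
  ],
)

```text
time: 72.68
ee_pos: [0.5321, 0.056, 0.0177]
ee_rot: [[-0.999, -0.037, 0.001], [-0.037, 0.999, 0.0], [-0.001, 0.0, -1.0]]
force: [-0.8, 0.2, 6.3]
width: 0.457
finger_force: 25.0
```

arm_command(
  series=[
    {"travel": [0,0,0],"turn": 0},
    {"travel": [0,0,0],"turn": 0},
    {"travel": [0,0,0],"turn": 0},
    {"travel": [0,0,-1],"turn": 0},
    {"travel": [0,0,-1],"turn": 0},
    {"travel": [0,0,-1],"turn": 0},
    {"travel": [0,0,-1],"turn": 0},
    {"travel": [0,0,-1],"turn": 0},
    {"travel": [0,0,-1],"turn": 0},
    {"travel": [0,0.75,-0.2],"turn": 0},
  ],
  grip=56,
)

```text
time: 73.92
ee_pos: [0.5319, 0.0747, 0.173]
ee_rot: [[-0.999, -0.035, 0.003], [-0.035, 0.999, 0.0], [-0.003, 0.0, -1.0]]
force: [0.1, -0.3, -0.4]
width: 0.637
finger_force: 0.0
```

arm_command(
  series=[
    {"travel": [-0.25,1,0],"turn": 0},
    {"travel": [-0.25,1,0],"turn": 0},
    {"travel": [-0.25,1,0],"turn": 0},
    {"travel": [-0.25,1,0],"turn": 0},
    {"travel": [-0.25,1,0],"turn": 0},
    {"travel": [-0.25,1,0],"turn": 0},
    {"travel": [-0.25,1,0],"turn": 0},
    {"travel": [-0.25,1,0],"turn": 0},
    {"travel": [-0.25,1,0],"turn": 0},
    {"travel": [-0.25,1,0],"turn": 0},
    {"travel": [-0.25,1,0],"turn": 0},
    {"travel": [-0.25,1,0],"turn": 0},
    {"travel": [-0.2,1,0],"turn": 0},
    {"travel": [0,0,0],"turn": 0},
    {"travel": [0,0,0],"turn": 0},
  ],
  grip=74,
)

```text
time: 75.8
ee_pos: [0.5985, 0.4021, 0.1712]
ee_rot: [[-0.999, -0.037, -0.001], [-0.037, 0.999, -0.001], [0.001, -0.001, -1.0]]
force: [0.2, -0.4, 0.3]
width: 0.843
finger_force: 0.0
```

Run:
```python
from h import *
s=status.observe();print(s["time"],s["ee_pos"],s["width"])
T=wristT(); p,d=viewer.camera("wrist"); q,dq=viewer.camera("scene"); X=cloud("wrist",d,T); Y=cloud("scene",dq); Z=cloud("scene",np.load("scene0d.npy"))
for C in(X,Y,Z):
  for n,a,b,x,y,r in(("mill",.135,.165,.599,.4025,.03),("knob",.173,.19,.599,.4025,.03),("jar",.09,.11,.532,.056,.03),("shaker",.084,.11,.532,.231,.035)):
    B=C[(C[...,2]>a)&(C[...,2]<b)&(abs(C[...,0]-x)<r)&(abs(C[...,1]-y)<r)]
    if len(B): print(n,len(B),((B.min(0)+B.max(0))/2).round(3),(B.max(0)-B.min(0)).round(3))
```

```text
75.8 [0.59848458 0.40208178 0.17121241] 0.8430635216181063
mill 1849 [0.597 0.403 0.152] [0.049 0.048 0.026]
knob 201 [0.597 0.403 0.177] [0.011 0.011 0.008]
shaker 1058 [0.535 0.234 0.092] [0.033 0.032 0.015]
mill 181 [0.596 0.398 0.15 ] [0.046 0.048 0.03 ]
knob 13 [0.596 0.4   0.177] [0.01  0.011 0.007]
jar 224 [0.532 0.052 0.1  ] [0.041 0.043 0.02 ]
shaker 106 [0.533 0.229 0.092] [0.031 0.031 0.017]
jar 224 [0.531 0.053 0.1  ] [0.04  0.042 0.019]
```

arm_command(
  series=[
    {"travel": [0.04,0,1],"turn": 0},
    {"travel": [0,0,1],"turn": 0},
    {"travel": [0,0,0.8],"turn": 0},
    {"travel": [0,0,0.25],"turn": 0},
    {"travel": [0,0,0],"turn": 0},
  ],
)

```text
time: 76.53
ee_pos: [0.5979, 0.4021, 0.0953]
ee_rot: [[-0.999, -0.037, -0.0], [-0.037, 0.999, -0.0], [0.0, -0.0, -1.0]]
force: [0.4, -0.6, -0.8]
width: 0.846
finger_force: 0.0
```

arm_command(
  series=[
    {"travel": [0,0,0],"turn": 0},
    {"travel": [0,0,0],"turn": 0},
    {"travel": [0,0,0],"turn": 0},
    {"travel": [0,0,0],"turn": 0},
    {"travel": [0,0,0],"turn": 0},
  ],
  grip=35,
  newtons=45,
)

```text
time: 77.15
ee_pos: [0.5982, 0.4027, 0.096]
ee_rot: [[-0.999, -0.037, 0.001], [-0.037, 0.999, 0.001], [-0.001, 0.001, -1.0]]
force: [-0.0, 0.5, 3.6]
width: 0.531
finger_force: 45.0
```

arm_command(
  series=[
    {"travel": [0,0,-0.5],"turn": 0},
    {"travel": [0,0,-1],"turn": 0},
    {"travel": [0,0,-1],"turn": 0},
    {"travel": [0,0,-1],"turn": 0},
    {"travel": [0,0,-1],"turn": 0},
    {"travel": [0,-0.4,-0.9],"turn": 0},
    {"travel": [0.2,-0.9,0],"turn": 0},
    {"travel": [0.2,-1,0],"turn": 0},
    {"travel": [0.2,-1,0],"turn": 0},
    {"travel": [0.2,-1,0],"turn": 0},
    {"travel": [0.2,-1,0],"turn": 0},
    {"travel": [0.2,-1,0],"turn": 0},
    {"travel": [0.2,-1,0],"turn": 0},
    {"travel": [0.2,-1,0],"turn": 0},
    {"travel": [0.2,-1,0],"turn": 0},
    {"travel": [0.2,-1,0],"turn": 0},
    {"travel": [0.2,-1,0],"turn": 0},
    {"travel": [0.2,-1,0],"turn": 0},
    {"travel": [0.2,-1,0],"turn": 0},
    {"travel": [0.2,-1,0],"turn": 0},
  ],
)

```text
time: 79.65
ee_pos: [0.5406, 0.0409, 0.2304]
ee_rot: [[-0.999, -0.037, 0.0], [-0.037, 0.999, -0.0], [-0.0, -0.0, -1.0]]
force: [0.7, 0.2, -1.2]
width: 0.536
finger_force: 45.0
```

arm_command(
  series=[
    {"travel": [0.2,-1,0],"turn": 0},
    {"travel": [0.2,-1,0],"turn": 0},
    {"travel": [0.2,-1,0],"turn": 0},
    {"travel": [0.2,-1,0],"turn": 0},
    {"travel": [0.16,-1,0],"turn": 0},
    {"travel": [0,-0.7,0],"turn": 0},
    {"travel": [0,-0.28,0],"turn": 0},
    {"travel": [0,0,0.8],"turn": 0},
    {"travel": [0,0,1],"turn": 0},
    {"travel": [0,0,1],"turn": 0},
    {"travel": [0,0,1],"turn": 0},
    {"travel": [0,0,1],"turn": 0},
    {"travel": [0,0,0.5],"turn": 0},
    {"travel": [0,0,0.2],"turn": 0},
    {"travel": [0,0,0],"turn": 0},
  ],
)

```text
time: 81.53
ee_pos: [0.5229, -0.1078, 0.0932]
ee_rot: [[-0.999, -0.037, 0.0], [-0.037, 0.999, -0.0], [-0.0, -0.0, -1.0]]
force: [-0.4, 0.0, -1.5]
width: 0.532
finger_force: 45.0
```

arm_command(
  series=[
    {"travel": [0,0,0.15],"turn": 0},
    {"travel": [0,0,0.08],"turn": 0},
    {"travel": [0,0,0.04],"turn": 0},
    {"travel": [0,0,0],"turn": 0},
  ],
)

```text
time: 82.02
ee_pos: [0.5234, -0.108, 0.0872]
ee_rot: [[-0.999, -0.037, 0.002], [-0.037, 0.999, -0.0], [-0.002, -0.0, -1.0]]
force: [-1.4, 0.1, 6.3]
width: 0.53
finger_force: 45.0
```

arm_command(
  series=[
    {"travel": [0,0,0],"turn": 0},
    {"travel": [0,0,0],"turn": 0},
    {"travel": [0,0,0],"turn": 0},
    {"travel": [0,0,-0.5],"turn": 0},
    {"travel": [0,0,-1],"turn": 0},
    {"travel": [0,0,-1],"turn": 0},
    {"travel": [0,0,-1],"turn": 0},
    {"travel": [0,0,-1],"turn": 0},
    {"travel": [0,0,-1],"turn": 0},
    {"travel": [0,0,-1],"turn": 0},
    {"travel": [0.8,0,-1],"turn": 0},
    {"travel": [1,0,-1],"turn": 0},
    {"travel": [1,0,0],"turn": 0},
    {"travel": [1,0,0],"turn": 0},
    {"travel": [0,0,0],"turn": 0},
  ],
  grip=72,
)

```text
time: 83.9
ee_pos: [0.4266, -0.1113, 0.2995]
ee_rot: [[-0.999, -0.036, 0.001], [-0.036, 0.999, -0.0], [-0.001, -0.0, -1.0]]
force: [1.0, 0.8, -0.5]
width: 0.819
finger_force: 0.0
```

Run:
```python
from h import *
s=status.observe();print(s["time"],s["ee_pos"])
q,dq=viewer.camera("scene"); r,dr=viewer.camera("side")
for k,d,d0 in(("scene",dq,np.load("scene0d.npy")),("side",dr,np.load("side0d.npy"))):
  for n,a,b,x,y,rr in(("mill",.125,.157,.522,-.107,.035),("knob",.162,.175,.522,-.107,.035),("timer",.036,.06,.53,-.024,.04),("jar",.09,.11,.532,.056,.03),("tin",.07,.09,.736,-.03,.045),("dark",.1,.13,.737,.049,.03),("shaker",.084,.11,.532,.231,.035),("bar",.064,.075,.597,-.028,.04)):
    o=[]
    for D in(d0,d):
      C=cloud(k,D); B=C[(C[...,2]>a)&(C[...,2]<b)&(abs(C[...,0]-x)<rr)&(abs(C[...,1]-y)<rr)]
      o.append((len(B),((B.min(0)+B.max(0))/2).round(3).tolist()) if len(B) else 0)
    print(k,n,o)
f=lambda x:cv2.resize(x,(400,300)); cv2.imwrite("pics/end.png",np.hstack([f(q[120:300,210:450]),f(r[110:300,230:490])]))
```

```text
83.9 [ 0.42662253 -0.11132958  0.29951885]
scene mill [(338, [0.518, -0.112, 0.141]), (338, [0.52, -0.111, 0.141])]
scene knob [(25, [0.519, -0.112, 0.167]), (26, [0.521, -0.109, 0.168])]
scene timer [(383, [0.528, -0.027, 0.048]), (380, [0.531, -0.027, 0.048])]
scene jar [(224, [0.531, 0.053, 0.1]), (225, [0.531, 0.054, 0.1])]
scene tin [(514, [0.734, -0.032, 0.076]), (511, [0.735, -0.032, 0.077])]
scene dark [(158, [0.74, 0.046, 0.114]), (158, [0.739, 0.048, 0.115])]
scene shaker [0, (105, [0.534, 0.228, 0.093])]
scene bar [(72, [0.597, -0.028, 0.07]), (62, [0.597, -0.028, 0.069])]
side mill [(424, [0.519, -0.116, 0.141]), (426, [0.52, -0.116, 0.141])]
side knob [(25, [0.52, -0.112, 0.166]), (26, [0.52, -0.109, 0.166])]
side timer [(177, [0.514, -0.025, 0.046]), (182, [0.515, -0.026, 0.047])]
side jar [(201, [0.531, 0.053, 0.098]), (207, [0.531, 0.053, 0.098])]
side tin [(471, [0.732, -0.032, 0.074]), (473, [0.732, -0.031, 0.075])]
side dark [(158, [0.74, 0.047, 0.113]), (159, [0.74, 0.047, 0.113])]
side shaker [0, (82, [0.532, 0.227, 0.091])]
side bar [(94, [0.596, -0.028, 0.068]), (93, [0.596, -0.029, 0.068])]
```

View pics/end.png

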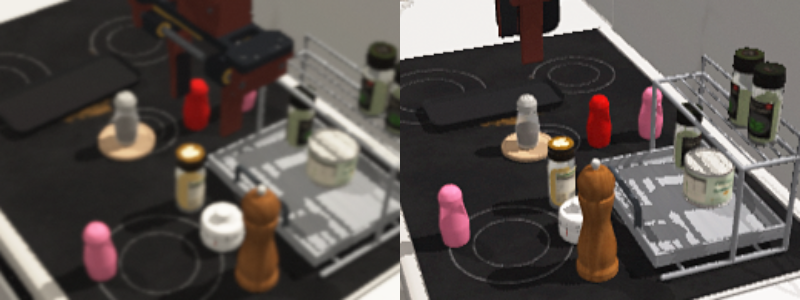

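The final views show everything upright and within about 3 mm of its start. The shaker is centred on the coaster at (126,125), the tray is home, and the robot is clear. Handing in.

```bash
python3 -c "
from rig import ticket
print(ticket.sign_off())"
```

```text
the job is handed in; nothing more can be done
None
```

The job is handed in at about 84 s of 152 s: the shaker stands on the coaster, the tray is home, and mill, jar, timer, tin and dark jar measured within about 3 mm of their starting spots; no verdict was returned.

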